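Clear the viewing mat and hold the magnifier over the fossil

TASK

Clear the viewing mat around the fossil first: stand the stray reagent bottle upright in the blue kit box with the other bottles and lay the green highlighter in the yellow pen tray with the other pens. Then draw the magnifier out of its leaning stand, turn it so that the lens is level, and hold it still with the lens centred over the fossil, about 10 cm above the table; finish while holding it there in the air. Do not move the fossil or disturb the wash bottle, water bottle, beaker, or what is already in the box and the tray.

Things in the scene. Friction and masses are not known exactly. Their poses are not given: they have to be found in the camera images.
- mat: White paper viewing mat fixed on the table, 220 (x) x 320 (y) x 2 thick; its origin is the centre of its underside. Fossil, stray bottle and highlighter start on it (underside 2 mm above the table); the strays lie about 115 mm to either side (y) of the mat's middle, which is on which side varies.
- fossil: Round brown spiral fossil, 46 dia x 17 high, 50 g, loose near the middle of the mat. Origin: centre of its underside.
- bottle: The stray bottle, standing on the mat, about 50 g. White plastic reagent bottle with a dark green band and a black screw cap: body 34 dia x 42 high, cap 25 dia, 62 high over all. Origin: centre of its underside, z up along the bottle.
- highlighter: The stray highlighter lying on the mat: flat green barrel with a black cap, 110 long (x) x 22 wide (y) x 16 high (z), about 25 g. Origin: centre of its underside, x towards the cap, z up.
- kit_box: Blue open-topped box fixed on the table, 150 (x) x 130 (y) x 35 high, walls and floor 4 thick. Origin: centre of its underside. It holds two bottles near its -x end. Box and pen tray may swap sides.
- kit_spot (a point): Free place on the kit box's floor for the bottle: 30 along +x from the box's middle, at floor level (4 above the table).
- pen_tray: Yellow open-topped tray fixed on the table, 150 (x) x 130 (y) x 25 high, walls and floor 4 thick. Origin: centre of its underside. It holds two pens along its -y side.
- pen_spot (a point): Free place on the tray's floor for the highlighter's middle: 20 along +y from the tray's middle, at floor level (4 above the table); the highlighter fits there along the tray's x.
- stand: Blue stand fixed on the table: base 100 (x) x 70 (y) x 8 with a square tube leaning 45 degrees, its mouth facing up and to the stand's +x (away from the robot). Tube: 65 deep, opening 19 x 15 (the handle lies loose on its lower side), outside 25 x 21; mouth about 66 above the table. Origin: centre of the base's underside. Stand and wash bottle may swap sides.
- magnifier: Magnifier, 120 g: handle 123 long, 16 wide (y) x 12 thick (z), first 60 brass, rest black; round lens in a red ring, 70 dia x 8. Origin: middle of the handle's free end; x along the handle to the lens, z square to the lens. It starts in the stand's tube, handle's last 65 inside, x 45 degrees up along the stand's +x; slides out along its +x. Centre of mass about 57 along x.
- lens (a point): Centre of the magnifier's lens, 155 along x from the handle's free end.
- handle_grip (a point): Place to grip the handle, on its axis, 95 along x from the free end and 60 from the lens's centre; 16 wide along the magnifier's y.
- kit_bottle_a: Bottle already in the kit box, at 45 towards -x and 32 towards +y of its middle; leave it standing. White plastic reagent bottle with a dark green band and a black screw cap: body 34 dia x 42 high, cap 25 dia, 62 high over all. Origin: centre of its underside, z up along the bottle.
- kit_bottle_b: Bottle already in the kit box, at 45 towards -x and 32 towards -y of its middle; leave it standing. White plastic reagent bottle with a dark green band and a black screw cap: body 34 dia x 42 high, cap 25 dia, 62 high over all. Origin: centre of its underside, z up along the bottle.
- pen_a: Red pen with black tip lying in the tray along x, 48 towards -y of its middle: 122 x 10 x 10. Origin: middle of its underside, x along the pen, z up. Leave it in the tray.
- pen_b: Orange pencil with wooden tip lying in the tray along x, 31 towards -y of its middle: 122 x 10 x 10. Origin: middle of its underside, x along the pen, z up. Leave it in the tray.
- wash_bottle: White wash bottle with a bent spout, 68 dia, 168 high, 250 g, standing across the table from the stand. Origin: centre of its underside.
- water_bottle: Clear bottle with a green cap, 64 dia, 190 high, at the table's left side (+y). Origin: centre of its underside.
- beaker: Small glass beaker, 56 dia, 60 high, at the table's right side (-y). Origin: centre of its underside.

How it is judged:
By the outcome, as a careful person would: the job done as asked, in the order asked, and still so for the second after the job is handed in, while the arm keeps its last pose, push and grip.
It also fails if it takes over 72 s, if anything falls off the work surface, if the arm or the gripper's body presses on something with over 40 N, if the wrist force passes 120 N, or if a joint passes its speed limit or range.

ROBOT

A 6-joint arm with a two-finger parallel gripper is mounted at the origin on the work surface. World frame = base frame: x ahead of the robot, y to its left, z up, the work surface at z = 0. Lengths are in mm, angles in rad, forces in N, time in s.
With the tool pointing down it reaches from about 275 to 1000 mm from the base axis. Payload 8.4 kg.
Tool frame: the origin (TCP) lies between the finger pads; the fingertips stand r.nose_length ahead of it and the grasp point (between the pads) lies 8 mm behind it (r.nose_length is the distance from the TCP to the fingertips, in mm); y points along the fingers, x is the direction in which the jaws open and shut, and the axes are right-handed (so a half turn about y gives the same grasp; the last joint's range is limited). The gripper opens to 85 mm and grips with 20 to 120 N. Pads are 22 mm wide; open, the fingers measure 114 mm over their backs; the gripper's body (76 mm by 85 mm) begins 54 mm behind the grasp point. The pads swing forward as they close: fully open they stand 13 mm farther back than shut.
Start: joints at [-1.27, 0.353, 1.633, -0, 1.155, -0.002], TCP at [186.37, -596.569, 242.281] pointing down, gripper open.
Joint ranges: [-2.63, 2.63], [-0.92, 2.1], [0.06, 2.66], [-1.3, 4.44], [0, 2.69], [-3.02, 3.02]. Speed limits (rad/s): [2.22, 2.22, 2.79, 3.14, 3.14, 3.14].

INTERFACE

Orientations are given as [roll, pitch, yaw] about the fixed x, y, z axes, in that order (R = Rz(yaw) Ry(pitch) Rx(roll)).
In Python, from rig import r, cams, order gives the robot as it stands. The module is installed in compiled form; this text tells all that it offers.
- The arm moves only by the shell command python3 -m crank 'ROWS' [FORCE]. ROWS is JSON, a list of rows, each a list of 7 numbers: the turn, a rotation vector about the tool's x, y, z in degrees, then the shift along the tool's x, y, z in cm, then the opening, from -1 (shut) to 1 (fully open). A call has exactly 10 rows; each row shifts and turns the pose as measured when the row begins, along the tool's axes as they then stand; what a row does not reach is not made up. A row lasts 1/12 s, in which the tool goes at most 41.7 mm and 7.16 degrees, less where a joint would pass 70% of its speed; a pose out of reach is approached as far as the arm can. A call with a gripper value outside its range is refused whole. The fingers move at their own pace and stop on an object; FORCE is the grip in N (left out, the last holds). Time passes only in rows, so rows that do not move let the fingers close, or fill a call up. It gives the time, the measured TCP pose, the force and the opening at its end, in the units of the state.
- r.sense(): the state, without advancing time (a new reading comes with each control period).
- cams.grab_frame(name): name is "side" or "top" or "wrist"; returns the picture (384x512x3 uint8, blue, green, red); there is no depth.
- cams.camera_info(name): a dict with "intrinsics" (3x3 intrinsics, pixels), "view" (4x4, takes a point from world to camera coordinates); the wrist camera has in their place "hand_eye" (4x4, takes a point from camera to tool coordinates, whose origin is the TCP and whose axes are the tool frame's). Camera axes: x right, y up, looking along -z (the intrinsics and any distortion apply to the point x, -y, -z); pixel columns grow to the right and rows downward; lengths in mm; the calibration is good to about 2 mm. The wrist camera is an equidistant fisheye: a pixel r from the principal point sees the ray r / f radians off the axis. A picture is of the moment at which its call begins: read the wrist's pose just before it. camera_info takes no time and is no camera call.
- order.sign_off(): hands the job in, once; it reports no verdict.
The state is a dict: "clock": time; "qpos": joint angles; "qvel": joint speeds; "joint_efforts": joint torques, N m; "eef_pos": TCP position; "tcp_rot": TCP orientation; "contact_force": force on the tool from outside, world axes, zero at the start; "wrist_torque": the same for the moment, N m; "opening": opening from 0.0 (shut) to 1.0 (fully open).
Only numpy, scipy, OpenCV 4.12 (cv2) and the standard library are available. Lean on these libraries where they do the work, as an engineer would, in place of code of your own. Each camera call takes 0.05 s, during which the arm holds its last target.

## Working session

There is one attempt and no reset: what is moved stays moved. The work goes in short steps, Python scripts to look and compute and a shell command to move; the robot and the scene stay as the last step left them, time stands still between calls to the robot, and variables do not carry over. Pictures are saved under pics/ and viewed, and the job is handed in when it is done.

```bash
mkdir -p pics; python3 - <<'E'
from rig import r,cams,order
import cv2,numpy as np
s=r.sense();print(s, r.nose_length)
for n in("side","top","wrist"):
    im=cams.grab_frame(n);cv2.imwrite(f"pics/{n}0.png",im)
    print(n,cams.camera_info(n))
E
```

```text
{'clock': 0.0, 'qpos': array([-1.27040854e+00,  3.53667995e-01,  1.63414960e+00, -1.39413222e-05,
        1.15522175e+00, -2.41255527e-03]), 'qvel': array([ 6.13416516e-05, -4.36601363e-04,  8.36675097e-05, -4.43181791e-04,
        1.42822574e-03, -5.20062223e-04]), 'joint_efforts': array([ 9.32793409e-04, -6.05244184e+01, -3.42058110e+01, -1.93780642e-05,
        9.12817020e-03, -3.47096329e-05]), 'eef_pos': array([ 186.21841477, -596.1125353 ,  241.54267113]), 'tcp_rot': array([-1.57080558e+00,  1.44671580e-03, -1.26799036e+00]), 'contact_force': array([ 0.0540706 ,  0.06268144, -0.17568352]), 'wrist_torque': array([ 0.00880918, -0.01555742,  0.00222211]), 'opening': 1.0015641870852827} 11.0
side {'intrinsics': array([[382.99399904,   0.        , 251.20386248],
       [  0.        , 382.99399904, 191.04541461],
       [  0.        ,   0.        ,   1.        ]]), 'view': array([[-9.00912647e-01, -4.33988762e-01, -3.18694677e-03,
         4.66513435e+02],
       [ 2.18681665e-01, -4.60277336e-01,  8.60420306e-01,
        -2.06855190e+02],
       [-3.74879623e-01,  7.74466609e-01,  5
[... 481 characters left out ...]
      [-1.00923261e-01, -2.07626716e-02,  9.94677539e-01,
        -1.21451486e+03],
       [ 0.00000000e+00,  0.00000000e+00,  0.00000000e+00,
         1.00000000e+00]])}
wrist {'intrinsics': array([[297.31863964,   0.        , 252.74896165],
       [  0.        , 297.31863964, 197.10252431],
       [  0.        ,   0.        ,   1.        ]]), 'hand_eye': array([[ 9.99999994e-01, -1.71627163e-05,  1.11221343e-04,
        -5.96237801e-01],
       [ 1.11807915e-04,  2.63890718e-01, -9.64552579e-01,
        -1.32026219e+02],
       [-1.27959378e-05,  9.64552585e-01,  2.63890718e-01,
         6.82992192e+01],
       [ 0.00000000e+00,  0.00000000e+00,  0.00000000e+00,
         1.00000000e+00]])}
```

View images.

View pics/top0.png

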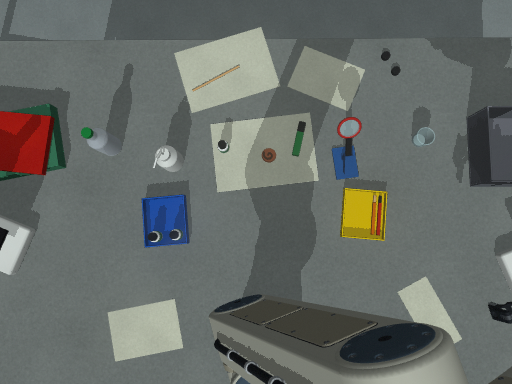

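View pics/side0.png

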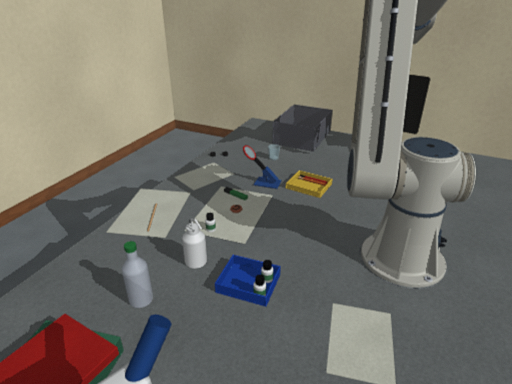

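```bash
python3 - <<'E'
import cv2
t=cv2.imread('pics/top0.png')
cv2.imwrite('pics/tcA.png',cv2.resize(t[60:220,140:370],None,fx=3.4,fy=3.4,interpolation=cv2.INTER_CUBIC))
cv2.imwrite('pics/tcB.png',cv2.resize(t[200:340,140:370],None,fx=3.4,fy=3.4,interpolation=cv2.INTER_CUBIC))
E
```

```text
(no output)
```

View pics/tcA.png

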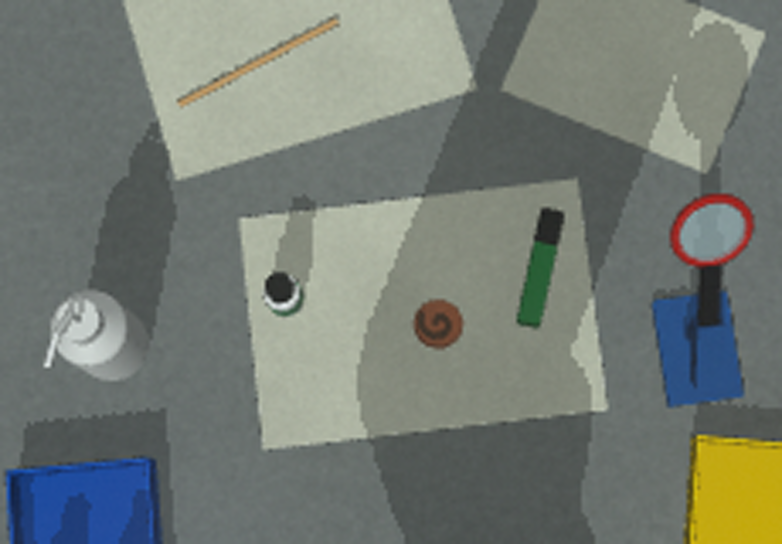

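View pics/tcB.png

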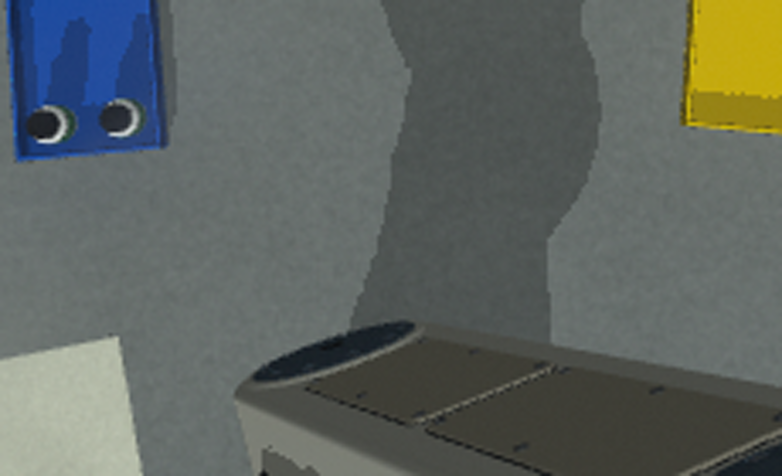

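```bash
python3 - <<'E'
import cv2
t=cv2.imread('pics/top0.png')
a=cv2.resize(t[105:195,300:370],None,fx=6.5,fy=6.5,interpolation=cv2.INTER_CUBIC)
cv2.imwrite('pics/tcC.png',a)
E
```

```text
(no output)
```

View pics/tcC.png

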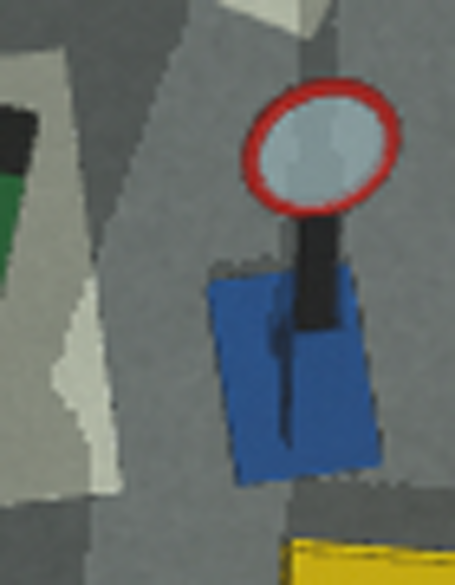

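```bash
cat > h.py <<'E'
import numpy as np,cv2
from rig import r,cams,order
from scipy.spatial.transform import Rotation as R
def ray(name,u,v):
    c=cams.camera_info(name);K=c["intrinsics"]
    if name=="wrist":
        x=(u-K[0,2])/K[0,0];y=(v-K[1,2])/K[1,1];t=np.hypot(x,y)
        d=np.array([np.sin(t)*x/t,-np.sin(t)*y/t,-np.cos(t)]);H=c["hand_eye"]
        s=r.sense();T=R.from_euler('xyz',s["tcp_rot"]).as_matrix()
        return T@H[:3,3]+s["eef_pos"],T@H[:3,:3]@d
    V=c["view"];d=np.array([(u-K[0,2])/K[0,0],-(v-K[1,2])/K[1,1],-1])
    return -V[:3,:3].T@V[:3,3],V[:3,:3].T@d
def at(name,u,v,z):
    o,d=ray(name,u,v);return o+d*(z-o[2])/d[2]
def proj(name,p):
    c=cams.camera_info(name);V=c["view"];K=c["intrinsics"];q=V[:3,:3]@p+V[:3,3]
    return K[0,0]*q[0]/-q[2]+K[0,2],K[1,1]*-q[1]/-q[2]+K[1,2]
np.set_printoptions(precision=1,suppress=True)
E
python3 - <<'E'
from h import *
A=lambda u,v:(140+u/3.4,60+v/3.4)
B=lambda u,v:(140+u/3.4,200+v/3.4)
C=lambda u,v:(300+u/6.5,105+v/6.5)
def box(n,pts,z):
    P=np.array([at("top",*p,z) for p in pts])  # order: far-left, far-right, near-right, near-left
    xd=(P[0]+P[1]-P[2]-P[3])/2; yd=(P[0]+P[3]-P[1]-P[2])/2
    print(n,P.mean(0),"yaw",np.degrees(np.arctan2(xd[1],xd[0])),np.degrees(np.arctan2(-yd[0],yd[1])),np.linalg.norm(xd),np.linalg.norm(yd))
box("mat",[A(240,218),A(577,179),A(607,410),A(263,449)],2)
box("kit",[A(8,472),A(155,459),B(165,146),B(17,160)],35)
box("tray",[(343.8,188),(387,190),(385,241),(341.3,236.5)],25)
box("stand",[C(208,282),C(347,265),C(382,464),C(240,484)],8)
print("fossil",at("top",*A(438,323),14))
print("bottle",at("top",*A(279,288),64))
print("hl cap",at("top",*A(552,210),16),"tail",at("top",*A(529,325),14))
print("ka",at("top",*B(43,125),66),"kb",at("top",*B(117,118),66))
print("lens",at("top",*C(322,148),130))
print("handle top end near", at("top",*C(318,330),72),at("top",*C(320,218),105))
t=cams.grab_frame("top");sd=cams.grab_frame("side")
cv2.imwrite('pics/tcD.png',cv2.resize(t[180:250,335:395],None,fx=8,fy=8,interpolation=cv2.INTER_CUBIC))
cv2.imwrite('pics/scA.png',cv2.resize(sd[130:250,180:340],None,fx=4.9,fy=4.9,interpolation=cv2.INTER_CUBIC))
E
```

```text
mat [598.   -3.7   2. ] yaw 6.537204286811857 6.586594244590234 219.18388597045964 318.46462118396795
kit [380.  295.4  35. ] yaw 4.858269261784059 5.356151651885745 146.17892892071814 132.76897293702294
tray [ 403.3 -308.9   25. ] yaw -3.927295159371616 -4.142621129983889 151.33332005526262 131.46228450593307
stand [ 563.8 -257.8    8. ] yaw 8.291485669307221 7.584171422740589 98.49647089058874 67.9912949681889
fossil [586.3 -19.   14. ]
bottle [608.7 122.3  64. ]
hl cap [ 691.8 -124.3   16. ] tail [ 584.4 -102.6   14. ]
ka [332.3 324.1  66. ] kb [338.6 259.7  66. ]
lens [ 643.4 -247.5  130. ]
handle top end near [ 573.2 -256.3   72. ] [ 617.8 -251.3  105. ]
```

View pics/tcD.png

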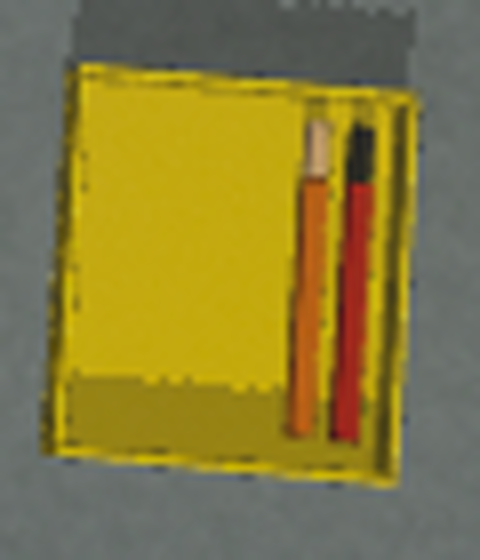

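View pics/scA.png

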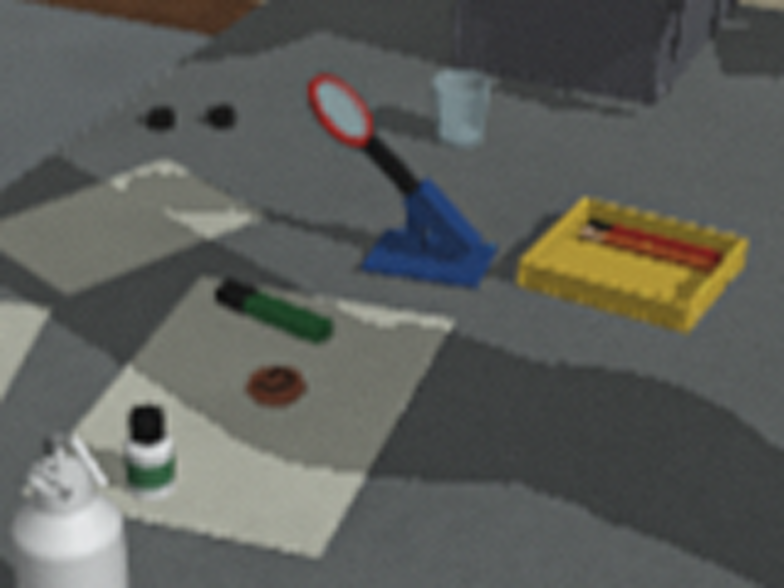

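```bash
cat >> h.py <<'E'
def plan(p,n,yaw=None,rot=None,src=None):
    """print n rows to pose p (mm); tool-down with given yaw deg, or rot matrix"""
    s=r.sense();R0=R.from_euler('xyz',s["tcp_rot"]);p0=s["eef_pos"]
    if yaw is not None: R1=R.from_euler('xyz',[-90,0,yaw],degrees=True)
    elif rot is not None: R1=R.from_matrix(rot)
    else: R1=R0
    rv=(R0.inv()*R1).as_rotvec()
    d=(np.array(p)-p0)/n
    for i in range(n):
        Ri=R0*R.from_rotvec(rv*i/n)
        print(np.round(np.degrees(rv)/n,2),np.round(Ri.inv().apply(d)/10,2))
def tri(a,b):
    (o1,d1),(o2,d2)=ray("top",*a),ray("side",*b)
    d1=d1/np.linalg.norm(d1);d2=d2/np.linalg.norm(d2)
    A=np.stack([d1,-d2],1);k=np.linalg.lstsq(A,o2-o1,rcond=None)[0]
    p,q=o1+d1*k[0],o2+d2*k[1];return (p+q)/2,np.linalg.norm(p-q)
def rep():
    s=r.sense();T=R.from_euler('xyz',s["tcp_rot"]).as_matrix()
    print("t",s["clock"],"p",s["eef_pos"],"rpy",np.degrees(s["tcp_rot"]),"f",s["contact_force"],"op",round(s["opening"],3),"q",np.round(s["qpos"],2))
E
python3 - <<'E'
from h import *
S=lambda u,v:(180+u/4.9,130+v/4.9)
C=lambda u,v:(300+u/6.5,105+v/6.5);A=lambda u,v:(140+u/3.4,60+v/3.4)
print("lens",tri(C(322,148),S(342,110)))
print("bottle cap",tri(A(279,288),S(148,410)))
print("hl tail",tri(A(529,325),S(322,325)))
print("wash top",tri(A(80,315),S(64,456)), "base?",at("top",*A(107,348),60))
# predicted stand handle
for yaw in (6.5,8):
  d=np.array([np.cos(np.radians(yaw)),np.sin(np.radians(yaw)),1])*.7071
  L=np.array([643.4,-247.5,130]);print("grip from lens",L-60*d, "free end",L-155*d)
plan([609,122,242],20,yaw=-85)
E
```

```text
lens (array([ 643.9, -248.5,  126.2]), np.float64(0.8681505106889268))
bottle cap (array([610.2, 123. ,  62.4]), np.float64(2.3644166137482214))
hl tail (array([ 587.3, -101.7,   12.5]), np.float64(5.493717061106068))
wash top (array([570.4, 280.1, 137.1]), np.float64(0.5412925209421128)) base? [555.6 275.3  60. ]
grip from lens [ 601.2 -252.3   87.6] free end [ 534.5 -259.9   20.4]
grip from lens [ 601.4 -253.4   87.6] free end [ 534.9 -262.8   20.4]
[ 0.   0.6 -0. ] [-2.8  0.   3.1]
[ 0.   0.6 -0. ] [-2.8  0.   3.1]
[ 0.   0.6 -0. ] [-2.9  0.   3. ]
[ 0.   0.6 -0. ] [-2.9  0.   3. ]
[ 0.   0.6 -0. ] [-2.9  0.   3. ]
[ 0.   0.6 -0. ] [-3.   0.   2.9]
[ 0.   0.6 -0. ] [-3.   0.   2.9]
[ 0.   0.6 -0. ] [-3.   0.   2.9]
[ 0.   0.6 -0. ] [-3.   0.   2.8]
[ 0.   0.6 -0. ] [-3.1  0.   2.8]
[ 0.   0.6 -0. ] [-3.1  0.   2.8]
[ 0.   0.6 -0. ] [-3.1  0.   2.7]
[ 0.   0.6 -0. ] [-3.2  0.   2.7]
[ 0.   0.6 -0. ] [-3.2  0.   2.7]
[ 0.   0.6 -0. ] [-3.2  0.   2.6]
[ 0.   0.6 -0. ] [-3.3  0.   2.6]
[ 0.   0.6 -0. ] [-3.3  0.   2.6]
[ 0.   0.6 -0. ] [-3.3 -0.   2.5]
[ 0.   0.6 -0. ] [-3.3 -0.   2.5]
[ 0.   0.6 -0. ] [-3.4 -0.   2.5]
```

```bash
python3 -m crank '[[0,0.6,0,-2.9,0,3,1],[0,0.6,0,-2.9,0,3,1],[0,0.6,0,-2.9,0,3,1],[0,0.6,0,-2.9,0,3,1],[0,0.6,0,-2.9,0,3,1],[0,0.6,0,-3,0,2.9,1],[0,0.6,0,-3,0,2.9,1],[0,0.6,0,-3,0,2.9,1],[0,0.6,0,-3,0,2.9,1],[0,0.6,0,-3,0,2.9,1]]' 40
python3 -c "
from h import *
rep();plan([609,122,200],10,yaw=-85)"
```

```text
clock: 1.08
eef_pos: [395.3, -239.2, 240.2]
tcp_rot: [-1.571, -0.004, -1.389]
contact_force: [1.0, -0.5, 0.3]
opening: 1.002
t 1.0833 p [ 395.3 -239.2  240.2] rpy [-90.   -0.2 -79.6] f [ 1.  -0.5  0.3] op 1.002 q [-0.6  0.1  2.  -0.   1.1  0.8]
[-0.   0.5  0. ] [-3.2  0.4  2.8]
[-0.   0.5  0. ] [-3.2  0.4  2.7]
[-0.   0.5  0. ] [-3.2  0.4  2.7]
[-0.   0.5  0. ] [-3.2  0.4  2.7]
[-0.   0.5  0. ] [-3.3  0.4  2.6]
[-0.   0.5  0. ] [-3.3  0.4  2.6]
[-0.   0.5  0. ] [-3.3  0.4  2.6]
[-0.   0.5  0. ] [-3.3  0.4  2.5]
[-0.   0.5  0. ] [-3.4  0.4  2.5]
[-0.   0.5  0. ] [-3.4  0.4  2.5]
```

```bash
python3 -m crank '[[0,0.5,0,-3.2,0.4,2.7,1],[0,0.5,0,-3.2,0.4,2.7,1],[0,0.5,0,-3.2,0.4,2.7,1],[0,0.5,0,-3.2,0.4,2.7,1],[0,0.5,0,-3.3,0.4,2.6,1],[0,0.5,0,-3.3,0.4,2.6,1],[0,0.5,0,-3.3,0.4,2.6,1],[0,0.5,0,-3.3,0.4,2.6,1],[0,0.5,0,-3.4,0.4,2.5,1],[0,0.5,0,-3.4,0.4,2.5,1]]'
python3 -c "
from h import *
rep();im=cams.grab_frame('wrist');cv2.imwrite('pics/w1.png',im)"
```

```text
clock: 1.92
eef_pos: [603.5, 120.1, 202.5]
tcp_rot: [-1.564, -0.007, -1.479]
contact_force: [0.1, -0.4, 0.4]
opening: 0.999
t 1.9167 p [603.5 120.1 202.5] rpy [-89.6  -0.4 -84.8] f [ 0.1 -0.4  0.4] op 0.999 q [ 0.2  0.4  1.7 -0.   1.1  1.7]
```

View pics/w1.png

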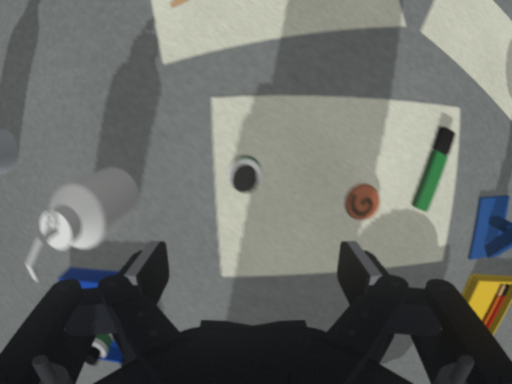

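```bash
python3 -c "
from h import *
print('cap',at('wrist',245,179,64),'fossil',at('wrist',363,202,14),'tail',at('wrist',422,208,14),'capend',at('wrist',446,130,16))
plan([609.5,122.5,24],10,yaw=-85)"
```

```text
cap [619.3 134.7  64. ] fossil [595.4  -5.1  14. ] tail [594.9 -90.9  14. ] capend [ 697.5 -106.    16. ]
[-0.1  0.   0. ] [0.  1.8 0. ]
[-0.1  0.   0. ] [0.  1.8 0. ]
[-0.1  0.   0. ] [0.  1.8 0. ]
[-0.1  0.   0. ] [0.  1.8 0. ]
[-0.1  0.   0. ] [0.  1.8 0. ]
[-0.1  0.   0. ] [0.  1.8 0. ]
[-0.1  0.   0. ] [0.  1.8 0. ]
[-0.1  0.   0. ] [0.  1.8 0. ]
[-0.1  0.   0. ] [0.  1.8 0. ]
[-0.1  0.   0. ] [0.  1.8 0. ]
```

```bash
python3 -c "
from h import *
rep();im=cams.grab_frame('wrist');rep();cv2.imwrite('pics/w2.png',cv2.resize(im[80:280,190:480],None,fx=2.7,fy=2.7,interpolation=cv2.INTER_CUBIC))"
```

```text
t 1.9667 p [607.  125.9 202.1] rpy [-89.4  -0.2 -84.7] f [2.8 4.1 0.5] op 1.003 q [ 0.2  0.4  1.7 -0.   1.1  1.7]
t 2.0167 p [605.2 122.9 202. ] rpy [-89.5  -0.3 -84.6] f [ 0.6 -0.6  0.9] op 1.002 q [ 0.2  0.4  1.7 -0.   1.1  1.7]
```

View pics/w2.png

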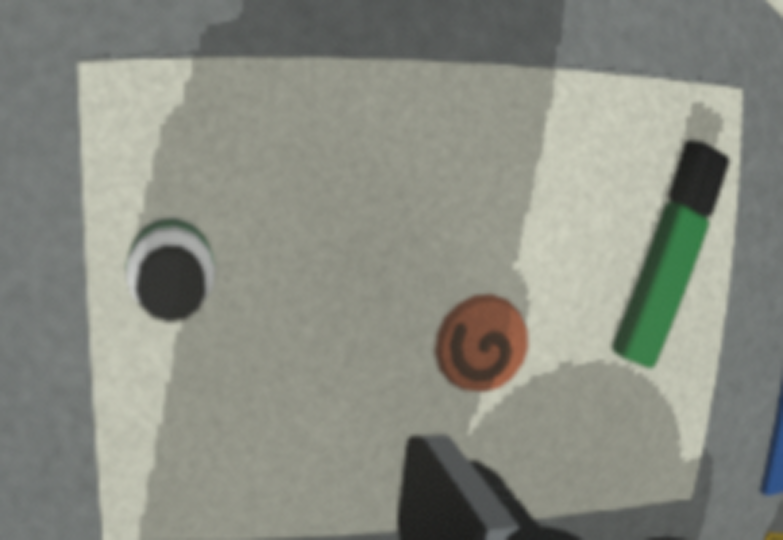

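```bash
python3 -c "
from h import *
rep()
for dp in (0,1):
  o=np.array([1.8,3,0])*dp
  print('cap',at('wrist',253.3,184.8,64)+o,'fossil',at('wrist',368.5,206.7,14)+o,'tail',at('wrist',425.6,212.6,16)+o,'capend',at('wrist',451.5,136.3,16)+o)
plan([608.5,122.5,24],10,yaw=-85)"
```

```text
t 2.0167 p [605.2 122.9 202. ] rpy [-89.5  -0.3 -84.6] f [ 0.6 -0.6  0.9] op 1.002 q [ 0.2  0.4  1.7 -0.   1.1  1.7]
cap [612.4 123.4  64. ] fossil [588.5 -16.9  14. ] tail [ 588.1 -100.6   16. ] capend [ 689.9 -119.7   16. ]
cap [614.2 126.4  64. ] fossil [590.3 -13.9  14. ] tail [589.9 -97.6  16. ] capend [ 691.7 -116.7   16. ]
[-0.1  0.   0. ] [-0.   1.8  0. ]
[-0.1  0.   0. ] [-0.   1.8  0. ]
[-0.1  0.   0. ] [0.  1.8 0. ]
[-0.1  0.   0. ] [0.  1.8 0. ]
[-0.1  0.   0. ] [0.  1.8 0. ]
[-0.1  0.   0. ] [0.  1.8 0. ]
[-0.1  0.   0. ] [0.  1.8 0. ]
[-0.1  0.   0. ] [0.  1.8 0. ]
[-0.1  0.   0. ] [0.  1.8 0. ]
[-0.1  0.   0. ] [0.  1.8 0. ]
```

```bash
sed -i 's/precision=1/precision=2/' h.py; python3 -m crank '[[-0.1,0,0,0.05,2.4,0.06,1],[-0.1,0,0,0.05,2.4,0.06,1],[-0.1,0,0,0.05,2.4,0.06,1],[-0.1,0,0,0.05,2.4,0.06,1],[0,0,0,0,2.2,0.06,1],[0,0,0,0,2.0,0.06,1],[0,0,0,0,1.6,0.06,1],[0,0,0,0,1.2,0.06,1],[0,0,0,0,0.9,0.06,1],[0,0,0,0,0.0,0,1]]'
python3 -c "
from h import *
rep();plan([611,123,25],2,yaw=-85)"
```

```text
clock: 2.85
eef_pos: [612.7, 121.3, 20.2]
tcp_rot: [-1.568, -0.006, -1.471]
contact_force: [0.4, 0.0, -0.5]
opening: 1.002
t 2.85 p [612.73 121.25  20.17] rpy [-89.84  -0.32 -84.29] f [ 0.4   0.   -0.54] op 1.002 q [ 0.2   0.62  1.77 -0.01  0.74  1.67]
[-0.08  0.35  0.16] [-0.09 -0.24 -0.08]
[-0.08  0.35  0.16] [-0.09 -0.24 -0.08]
```

```bash
python3 -m crank '[[-0.1,0.3,0.2,-0.09,-0.24,-0.08,1],[-0.1,0.3,0.2,-0.09,-0.2,-0.08,0.2],[0,0,0,0,0,0,-1],[0,0,0,0,0,0,-1],[0,0,0,0,0,0,-1],[0,0,0,0,0,0,-1],[0,0,0,0,0,0,-1],[0,0,0,0,0,0,-1],[0,0,0,0,0,0,-1],[0,0,0,0,0,0,-1]]' 40
python3 -c "
from h import *
rep();plan([611,123,150],6,yaw=-85)"
```

```text
clock: 3.68
eef_pos: [613.8, 123.5, 30.2]
tcp_rot: [-1.565, 0.003, -1.483]
contact_force: [0.8, 1.2, -0.6]
opening: 0.383
t 3.6833 p [613.76 123.54  30.19] rpy [-89.64   0.17 -84.96] f [ 0.76  1.24 -0.55] op 0.383 q [0.2  0.61 1.77 0.   0.76 1.68]
[-0.06  0.01 -0.03] [-0.   -2.   -0.03]
[-0.06  0.01 -0.03] [-0.   -2.   -0.04]
[-0.06  0.01 -0.03] [ 0.   -2.   -0.04]
[-0.06  0.01 -0.03] [ 0.   -2.   -0.04]
[-0.06  0.01 -0.03] [ 0.   -2.   -0.04]
[-0.06  0.01 -0.03] [ 0.   -2.   -0.04]
```

```bash
python3 -m crank '[[0,0,0,0,-1,0,-1],[0,0,0,0,-2,0,-1],[0,0,0,0,-2.5,-1,-1],[0,0,0,-0.4,-2,-2,-1],[0,0,0,-0.5,-1.5,-2.6,-1],[0,0,0,-0.5,0,-2.8,-1],[0,0,0,-0.5,0,-2.8,-1],[0,0,0,-0.5,0,-2.8,-1],[0,0,0,-0.6,0,-2.4,-1],[0,0,0,-0.8,0,-1.4,-1]]'
python3 -c "
from h import *
rep();plan([410,298,100],7,yaw=-85)"
```

```text
clock: 4.52
eef_pos: [429.1, 145.0, 127.7]
tcp_rot: [-1.559, 0.004, -1.486]
contact_force: [-0.1, 0.3, -0.9]
opening: 0.378
t 4.5167 p [429.08 144.98 127.73] rpy [-89.34   0.21 -85.12] f [-0.06  0.27 -0.88] op 0.378 q [0.32 0.24 2.1  0.   0.79 1.81]
[-0.09 -0.02 -0.03] [-2.2   0.4  -0.09]
[-0.09 -0.02 -0.03] [-2.2   0.4  -0.09]
[-0.09 -0.02 -0.03] [-2.2   0.4  -0.09]
[-0.09 -0.02 -0.03] [-2.2   0.4  -0.09]
[-0.09 -0.02 -0.03] [-2.2   0.4  -0.08]
[-0.09 -0.02 -0.03] [-2.2   0.4  -0.08]
[-0.09 -0.02 -0.03] [-2.2   0.4  -0.08]
```

```bash
python3 -m crank '[[-0.1,0,0,-2.2,0.2,-0.1,-1],[-0.1,0,0,-2.4,0.2,-0.1,-1],[-0.1,0,0,-2.4,0.3,-0.1,-1],[-0.1,0,0,-2.4,0.3,-0.1,-1],[-0.1,0,0,-2.2,0.4,-0.1,-1],[-0.1,0,0,-1.8,0.4,-0.1,-1],[0,0,0,-1,0.4,0,-1],[0,0,0,-0.3,0.2,0,-1],[0,0,0,0,0,0,-1],[0,0,0,0,0,0,-1]]'
python3 -c "
from h import *
rep();im=cams.grab_frame('top');cv2.imwrite('pics/t1.png',cv2.resize(im[120:260,120:290],None,fx=4.5,fy=4.2,interpolation=cv2.INTER_CUBIC))
im=cams.grab_frame('side');cv2.imwrite('pics/s1.png',cv2.resize(im[180:320,190:340],None,fx=4.5,fy=4.2,interpolation=cv2.INTER_CUBIC));rep()
plan([410,298,33],7,yaw=-85)"
```

```text
clock: 5.35
eef_pos: [405.3, 297.3, 109.3]
tcp_rot: [-1.567, 0.005, -1.484]
contact_force: [-0.1, 0.3, -0.5]
opening: 0.382
t 5.35 p [405.33 297.25 109.29] rpy [-89.79   0.3  -85.05] f [-0.12  0.27 -0.47] op 0.382 q [0.63 0.34 2.01 0.   0.79 2.11]
t 5.45 p [405.4  296.87 109.31] rpy [-89.79   0.3  -85.1 ] f [-0.12 -0.12 -1.22] op 0.38 q [0.63 0.34 2.01 0.   0.79 2.11]
[-0.03 -0.01 -0.04] [-0.    1.09  0.06]
[-0.03 -0.01 -0.04] [-0.01  1.09  0.06]
[-0.03 -0.01 -0.04] [-0.01  1.09  0.06]
[-0.03 -0.01 -0.04] [-0.01  1.09  0.06]
[-0.03 -0.01 -0.04] [-0.01  1.09  0.07]
[-0.03 -0.01 -0.04] [-0.01  1.09  0.07]
[-0.03 -0.01 -0.04] [-0.01  1.09  0.07]
```

View pics/s1.png

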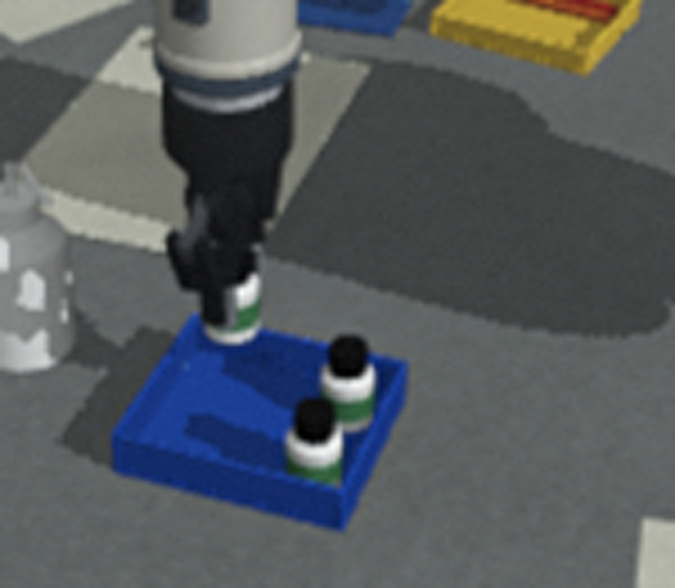

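View pics/t1.png

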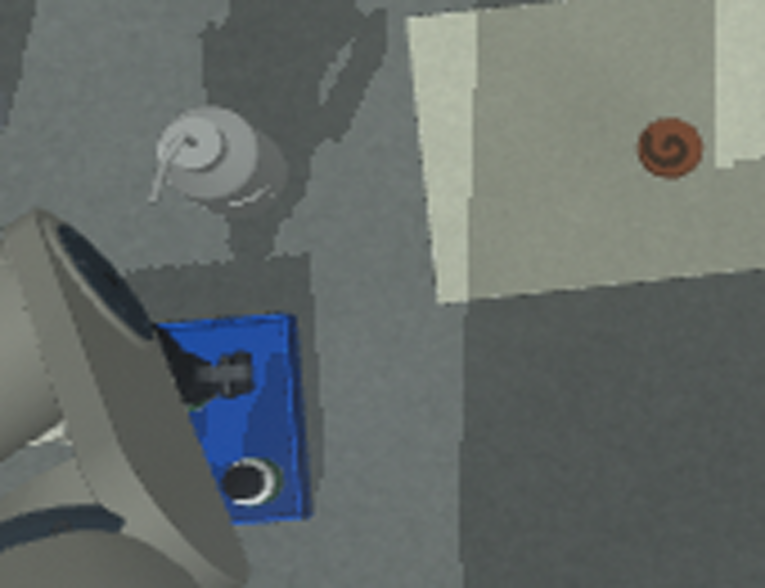

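```bash
python3 -m crank '[[0,0,0,-0.01,1.2,0.1,-1],[0,0,0,-0.01,1.4,0.1,-1],[0,0,0,-0.01,1.4,0.1,-1],[0,0,0,-0.01,1.2,0.1,-1],[0,0,0,-0.01,0.8,0.1,-1],[0,0,0,0,0.5,0.1,-1],[0,0,0,0,0.3,0,-1],[0,0,0,0,0.2,0,-1],[0,0,0,0,0.1,0,-1],[0,0,0,0,0.0,0,-1]]'
python3 -c "
from h import *
rep();"
```

```text
clock: 6.28
eef_pos: [415.1, 293.1, 38.4]
tcp_rot: [-1.564, 0.006, -1.493]
contact_force: [0.8, 0.3, -0.1]
opening: 0.379
t 6.2833 p [415.12 293.12  38.42] rpy [-89.59   0.36 -85.54] f [ 0.84  0.25 -0.11] op 0.379 q [0.61 0.47 2.03 0.   0.63 2.1 ]
```

```bash
python3 -m crank '[[0,0,0,-0.2,0.1,-0.2,-1],[0,0,0,-0.2,0.15,-0.2,-1],[0,0,0,-0.1,0.15,-0.1,-1],[0,0,0,0,0.15,0,-1],[0,0,0,0,0.15,0,-1],[0,0,0,0,0.15,0,-1],[0,0,0,0,0.15,0,-1],[0,0,0,0,0.1,0,-1],[0,0,0,0,0,0,-1],[0,0,0,0,0,0,-1]]'
python3 -c "
from h import *
rep();"
```

```text
clock: 7.12
eef_pos: [410.3, 299.6, 31.5]
tcp_rot: [-1.561, 0.008, -1.491]
contact_force: [0.3, -0.4, 0.6]
opening: 0.384
t 7.1167 p [410.25 299.56  31.54] rpy [-89.41   0.45 -85.45] f [ 0.33 -0.4   0.59] op 0.384 q [0.63 0.48 2.04 0.   0.61 2.12]
```

```bash
python3 -m crank '[[0,0,0,0,0.15,0,-1],[0,0,0,0,0.1,0,-1],[0,0,0,0,0.1,0,-1],[0,0,0,0,0.1,0,-1],[0,0,0,0,0.1,0,-1],[0,0,0,0,0.1,0,-1],[0,0,0,0,0,0,-1],[0,0,0,0,0,0,-1],[0,0,0,0,0,0,-1],[0,0,0,0,0,0,-1]]'
python3 -c "
from h import *
rep();im=cams.grab_frame('side');cv2.imwrite('pics/s2.png',cv2.resize(im[200:320,190:310],None,fx=5,fy=5,interpolation=cv2.INTER_CUBIC))"
```

```text
clock: 7.95
eef_pos: [410.8, 299.8, 30.9]
tcp_rot: [-1.56, 0.008, -1.491]
contact_force: [-0.5, -1.1, 6.8]
opening: 0.381
t 7.95 p [410.82 299.81  30.9 ] rpy [-89.4    0.46 -85.45] f [-0.54 -1.06  6.8 ] op 0.381 q [0.63 0.48 2.04 0.   0.61 2.12]
```

View pics/s2.png

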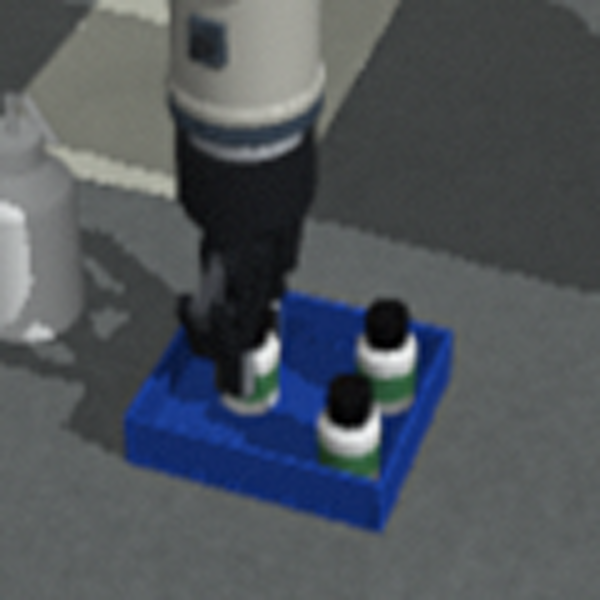

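```bash
python3 -m crank '[[0,0,0,0,0,0,0],[0,0,0,0,0,0,0.3],[0,0,0,0,0,0,0.3],[0,0,0,0,0,0,0.3],[0,0,0,0,-0.8,0,0.3],[0,0,0,0,-1.5,0,0.3],[0,0,0,0,-2,0,0.3],[0,0,0,0,-2.5,0,0.3],[0,0,0,0,-3,0,0.3],[0,0,0,0,-3,0,0.3]]'
python3 -c "
from h import *
rep();plan([639,-112,150],15,yaw=-101)"
```

```text
clock: 8.83
eef_pos: [405.4, 295.7, 158.4]
tcp_rot: [-1.573, 0.0, -1.491]
contact_force: [0.7, -0.2, -0.1]
opening: 0.653
t 8.8333 p [405.39 295.68 158.36] rpy [-90.13   0.02 -85.45] f [ 0.73 -0.25 -0.14] op 0.653 q [0.63 0.27 1.97 0.   0.91 2.12]
[0.01 1.04 0.  ] [2.83 0.05 1.34]
[0.01 1.04 0.  ] [2.81 0.05 1.39]
[0.01 1.04 0.  ] [2.78 0.05 1.44]
[0.01 1.04 0.  ] [2.76 0.05 1.49]
[0.01 1.04 0.  ] [2.73 0.05 1.54]
[0.01 1.04 0.  ] [2.7  0.05 1.59]
[0.01 1.04 0.  ] [2.67 0.05 1.64]
[0.01 1.04 0.  ] [2.64 0.05 1.68]
[0.01 1.04 0.  ] [2.61 0.05 1.73]
[0.01 1.04 0.  ] [2.58 0.05 1.78]
[0.01 1.04 0.  ] [2.55 0.05 1.82]
[0.01 1.04 0.  ] [2.51 0.05 1.87]
[0.01 1.04 0.  ] [2.48 0.05 1.92]
[0.01 1.04 0.  ] [2.44 0.06 1.96]
[0.01 1.04 0.  ] [2.41 0.06 2.  ]
```

```bash
python3 -m crank '[[0,1,0,2.8,0,1.3,0.3],[0,1,0,2.8,0,1.4,0.3],[0,1,0,2.8,0,1.4,0.3],[0,1,0,2.8,0,1.5,0.3],[0,1,0,2.7,0,1.5,0.3],[0,1,0,2.7,0,1.6,0.3],[0,1,0,2.7,0,1.6,0.3],[0,1,0,2.7,0,1.7,0.3],[0,1,0,2.6,0,1.7,0.3],[0,1,0,2.6,0,1.8,0.3]]'
python3 -c "
from h import *
rep();plan([639,-112,130],6,yaw=-101)"
```

```text
clock: 9.67
eef_pos: [568.3, 18.8, 173.4]
tcp_rot: [-1.557, 0.012, -1.664]
contact_force: [0.0, 0.4, 0.0]
opening: 0.65
t 9.6667 p [568.34  18.76 173.45] rpy [-89.21   0.68 -95.36] f [0.03 0.37 0.03] op 0.65 q [0.02 0.34 1.83 0.01 0.96 1.68]
[-0.13  0.94 -0.12] [2.07 0.72 1.37]
[-0.13  0.94 -0.12] [2.04 0.72 1.4 ]
[-0.13  0.94 -0.12] [2.02 0.72 1.44]
[-0.13  0.94 -0.12] [1.99 0.72 1.47]
[-0.13  0.94 -0.12] [1.97 0.72 1.5 ]
[-0.13  0.94 -0.12] [1.94 0.72 1.54]
```

```bash
python3 -m crank '[[-0.1,0.9,-0.1,2,0.5,1.4,0.3],[-0.1,0.9,-0.1,2,0.7,1.4,0.3],[-0.1,0.9,-0.1,2,0.7,1.5,0.3],[-0.1,0.9,-0.1,2,0.7,1.5,0.3],[-0.1,0.9,-0.1,2,0.7,1.5,0.3],[0,0.9,0,1.8,0.5,1.5,0.3],[0,0.4,0,0.6,0.2,0.5,0.3],[0,0,0,0,0,0,0.3],[0,0,0,0,0,0,0.3],[0,0,0,0,0,0,0.3]]'
python3 -c "
from h import *
rep();im=cams.grab_frame('wrist');rep();cv2.imwrite('pics/w3.png',im)
im=cams.grab_frame('top');cv2.imwrite('pics/t2.png',cv2.resize(im[180:260,120:220],None,fx=6,fy=6,interpolation=cv2.INTER_CUBIC))
plan([639,-112,17],6,yaw=-101)"
```

```text
clock: 10.5
eef_pos: [648.2, -129.6, 137.2]
tcp_rot: [-1.563, 0.004, -1.778]
contact_force: [0.7, -0.6, -0.8]
opening: 0.652
t 10.5 p [ 648.2  -129.57  137.18] rpy [ -89.55    0.22 -101.86] f [ 0.69 -0.57 -0.84] op 0.652 q [-0.2   0.51  1.64  0.    0.98  1.57]
t 10.55 p [ 648.2  -129.3   137.31] rpy [ -89.54    0.22 -101.83] f [ 0.1  -0.25 -0.12] op 0.651 q [-0.2   0.51  1.64  0.    0.98  1.57]
[-0.08 -0.14 -0.04] [-0.24  2.01 -0.23]
[-0.08 -0.14 -0.04] [-0.24  2.01 -0.22]
[-0.08 -0.14 -0.04] [-0.24  2.01 -0.22]
[-0.08 -0.14 -0.04] [-0.25  2.01 -0.22]
[-0.08 -0.14 -0.04] [-0.25  2.01 -0.21]
[-0.08 -0.14 -0.04] [-0.25  2.01 -0.21]
```

View pics/w3.png

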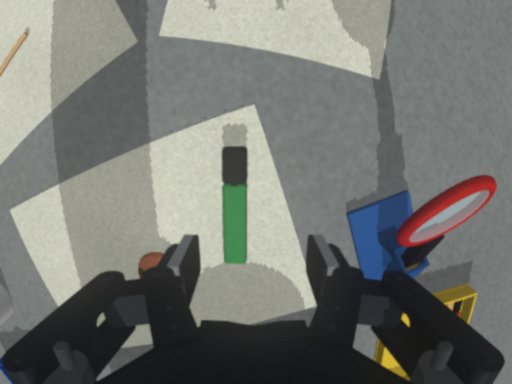

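View pics/t2.png

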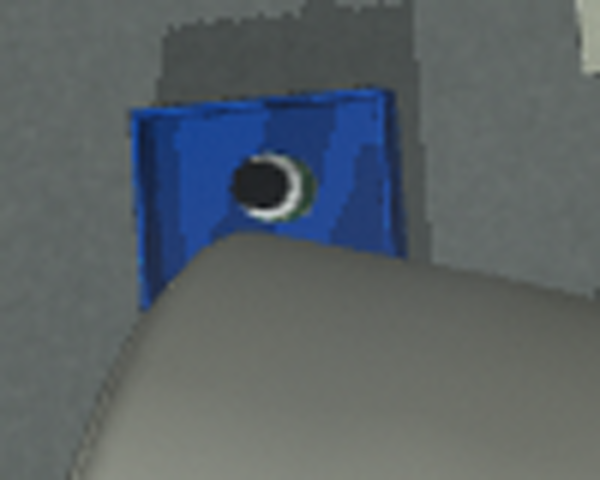

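```bash
python3 -c "
from h import *
a=at('wrist',234.5,147,17);b=at('wrist',235,262,17);print(a,b,(a+b)/2,np.degrees(np.arctan2((a-b)[1],(a-b)[0])),np.linalg.norm(a-b))
print('botcap',at('top',120+262/6,180+185/6,66))
"
```

```text
[ 694.79 -121.25   17.  ] [589.33 -97.79  17.  ] [ 642.06 -109.52   17.  ] -12.537065056395429 108.03861966704292
botcap [408.92 293.5   66.  ]
```

```bash
python3 -m crank '[[-0.1,0,0,-0.3,0.8,-0.2,0.3],[-0.1,0,0,-0.3,1.5,-0.2,0.3],[-0.1,0,0,-0.3,2,-0.2,0.3],[0,0,0,-0.3,2,-0.2,0.3],[0,0,0,-0.2,1.6,-0.2,0.3],[0,0,0,-0.1,1,-0.1,0.3],[0,0,0,0,0.6,0,0.3],[0,0,0,0,0.4,0,0.3],[0,0,0,0,0.2,0,0.3],[0,0,0,0,0,0,0.3]]'
python3 -c "
from h import *
rep();plan([640,-111,15],2,yaw=-102)"
```

```text
clock: 11.43
eef_pos: [640.2, -103.5, 33.8]
tcp_rot: [-1.565, 0.005, -1.769]
contact_force: [-0.6, -1.1, -0.0]
opening: 0.65
t 11.4333 p [ 640.16 -103.46   33.82] rpy [ -89.65    0.27 -101.36] f [-0.6  -1.13 -0.03] op 0.65 q [-0.16  0.63  1.72  0.01  0.79  1.6 ]
[-0.18  0.32 -0.14] [0.38 0.94 0.06]
[-0.18  0.32 -0.14] [0.37 0.94 0.07]
```

```bash
python3 -m crank '[[-0.1,0.2,0,0.3,0.4,0,0.3],[-0.1,0.2,0,0.3,0.4,0.1,0.3],[-0.1,0.2,0,0.1,0.4,0,0.3],[0,0,0,0,0.25,0,0.3],[0,0,0,0,0.15,0,0.3],[0,0,0,0,0,0,0.3],[0,0,0,0,0,0,0.3],[0,0,0,0,0,0,0.3],[0,0,0,0,0,0,0.3],[0,0,0,0,0,0,0.3]]'
python3 -c "
from h import *
rep();plan([640,-111,15],2,yaw=-102)
im=cams.grab_frame('wrist');cv2.imwrite('pics/w4.png',im)"
```

```text
clock: 12.27
eef_pos: [642.1, -112.6, 19.1]
tcp_rot: [-1.565, 0.005, -1.782]
contact_force: [1.3, -0.0, 0.7]
opening: 0.652
t 12.2667 p [ 642.12 -112.55   19.07] rpy [ -89.69    0.28 -102.09] f [ 1.32 -0.05  0.73] op 0.652 q [-0.18  0.65  1.71  0.01  0.77  1.6 ]
[-0.15 -0.05 -0.14] [-0.05  0.2  -0.12]
[-0.15 -0.05 -0.14] [-0.05  0.2  -0.12]
```

View pics/w4.png

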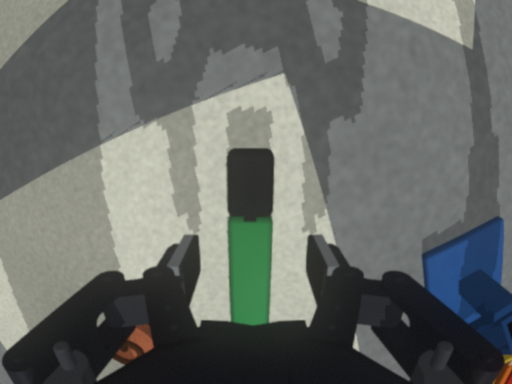

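```bash
python3 -m crank '[[-0.1,0,0,0,0.2,-0.1,0.3],[-0.1,0,0,0,0.2,-0.1,0.1],[0,0,0,0,0,0,-0.2],[0,0,0,0,0,0,-1],[0,0,0,0,0,0,-1],[0,0,0,0,0,0,-1],[0,0,0,0,0,0,-1],[0,0,0,0,0,0,-1],[0,0,0,0,0,0,-1],[0,0,0,0,0,0,-1]]' 40
python3 -c "
from h import *
rep();plan([405,-289,110],10,yaw=-94)"
```

```text
clock: 13.15
eef_pos: [640.3, -111.9, 15.0]
tcp_rot: [-1.569, 0.005, -1.782]
contact_force: [-0.3, -0.6, 0.9]
opening: 0.245
t 13.15 p [ 640.31 -111.92   15.05] rpy [ -89.87    0.28 -102.08] f [-0.32 -0.59  0.85] op 0.245 q [-0.18  0.66  1.71  0.01  0.77  1.6 ]
[-0.01 -0.81 -0.03] [ 2.22 -0.96 -1.93]
[-0.01 -0.81 -0.03] [ 2.19 -0.96 -1.96]
[-0.01 -0.81 -0.03] [ 2.16 -0.96 -1.99]
[-0.01 -0.81 -0.03] [ 2.14 -0.96 -2.02]
[-0.01 -0.81 -0.03] [ 2.11 -0.96 -2.05]
[-0.01 -0.81 -0.03] [ 2.08 -0.96 -2.08]
[-0.01 -0.81 -0.03] [ 2.05 -0.96 -2.11]
[-0.01 -0.81 -0.03] [ 2.02 -0.95 -2.14]
[-0.01 -0.81 -0.03] [ 1.99 -0.95 -2.17]
[-0.01 -0.81 -0.03] [ 1.96 -0.95 -2.2 ]
```

```bash
python3 -m crank '[[0,0,0,0,-1,0,-1],[0,0,0,0,-2,0,-1],[0,0,0,0.2,-2.5,-1,-1],[0,-0.5,0,0.4,-2,-2,-1],[0,-1,0,0.4,-1.2,-2.6,-1],[0,-1,0,0.4,0,-2.8,-1],[0,-1,0,0.4,0,-2.8,-1],[0,-1,0,0.8,0,-2.6,-1],[0,-1,0,1.2,0,-2,-1],[0,-1,0,2,0,-1.4,-1]]' 40
python3 -c "
from h import *
rep();plan([405,-289,80],6,yaw=-94)"
```

```text
clock: 13.98
eef_pos: [459.2, -138.8, 110.5]
tcp_rot: [-1.561, 0.004, -1.66]
contact_force: [-0.5, -1.0, 0.1]
opening: 0.246
t 13.9833 p [ 459.25 -138.77  110.53] rpy [-89.44   0.26 -95.11] f [-0.47 -1.02  0.07] op 0.246 q [-0.3   0.31  2.06  0.01  0.77  1.35]
[-0.09 -0.19 -0.04] [ 2.58  0.49 -0.68]
[-0.09 -0.19 -0.04] [ 2.57  0.49 -0.69]
[-0.09 -0.19 -0.04] [ 2.57  0.5  -0.7 ]
[-0.09 -0.19 -0.04] [ 2.57  0.5  -0.7 ]
[-0.09 -0.19 -0.04] [ 2.57  0.5  -0.71]
[-0.09 -0.19 -0.04] [ 2.56  0.51 -0.72]
```

```bash
python3 -m crank '[[-0.1,-0.2,0,2.4,0.1,-0.6,-1],[-0.1,-0.2,0,2.6,0.3,-0.7,-1],[-0.1,-0.2,0,2.6,0.4,-0.7,-1],[-0.1,-0.2,0,2.6,0.4,-0.7,-1],[-0.1,-0.2,0,2.2,0.4,-0.7,-1],[0,0,0,1.4,0.4,-0.5,-1],[0,0,0,0.6,0.3,-0.2,-1],[0,0,0,0,0.2,0,-1],[0,0,0,0,0,0,-1],[0,0,0,0,0,0,-1]]'
python3 -c "
from h import *
rep();im=cams.grab_frame('wrist');cv2.imwrite('pics/w5.png',im)
plan([405,-289,25],6,yaw=-94)
im=cams.grab_frame('side');cv2.imwrite('pics/s3.png',cv2.resize(im[120:220,220:370],None,fx=5,fy=5,interpolation=cv2.INTER_CUBIC))"
```

```text
clock: 14.82
eef_pos: [401.8, -286.7, 90.8]
tcp_rot: [-1.564, 0.001, -1.642]
contact_force: [-0.4, -0.7, -0.4]
opening: 0.246
t 14.8167 p [ 401.81 -286.68   90.76] rpy [-89.61   0.07 -94.07] f [-0.38 -0.67 -0.37] op 0.246 q [-0.63  0.36  2.04  0.01  0.74  1.01]
[-0.06 -0.01 -0.01] [0.04 1.1  0.05]
[-0.06 -0.01 -0.01] [0.04 1.1  0.05]
[-0.06 -0.01 -0.01] [0.04 1.1  0.05]
[-0.06 -0.01 -0.01] [0.04 1.1  0.05]
[-0.06 -0.01 -0.01] [0.04 1.1  0.05]
[-0.06 -0.01 -0.01] [0.04 1.1  0.05]
```

View pics/w5.png

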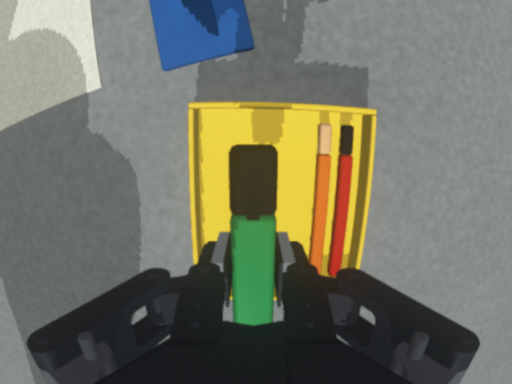

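View pics/s3.png

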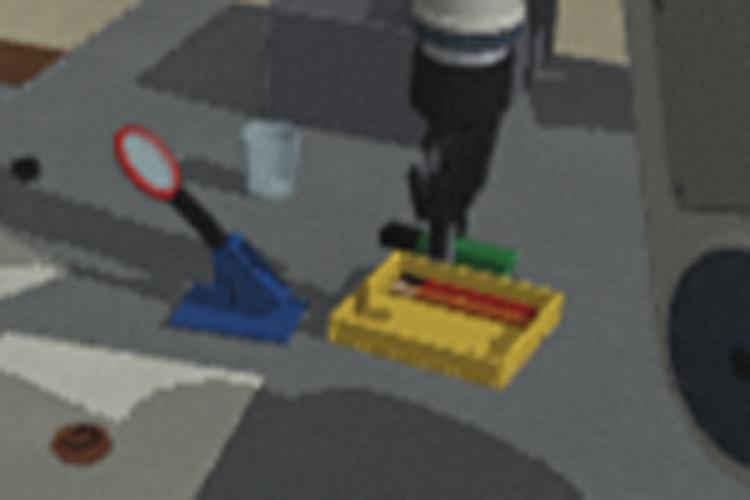

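```bash
python3 -m crank '[[-0.1,0,0,0.04,0.8,0.1,-1],[-0.1,0,0,0.04,1.3,0.1,-1],[-0.1,0,0,0.04,1.5,0.1,-1],[0,0,0,0.04,1.2,0,-1],[0,0,0,0.04,0.8,0,-1],[0,0,0,0,0.5,0,-1],[0,0,0,0,0.3,0,-1],[0,0,0,0,0.2,0,-1],[0,0,0,0,0.1,0,-1],[0,0,0,0,0,0,-1]]'
python3 -c "
from h import *
rep();plan([405,-289,17],6,yaw=-94)"
```

```text
clock: 15.75
eef_pos: [408.8, -285.1, 20.1]
tcp_rot: [-1.567, 0.0, -1.634]
contact_force: [-0.1, 0.2, 0.1]
opening: 0.247
t 15.75 p [ 408.75 -285.11   20.11] rpy [-89.81   0.01 -93.63] f [-0.14  0.2   0.14] op 0.247 q [-0.61  0.49  2.05  0.    0.59  1.02]
[-0.03  0.06 -0.  ] [ 0.07  0.05 -0.06]
[-0.03  0.06 -0.  ] [ 0.07  0.05 -0.06]
[-0.03  0.06 -0.  ] [ 0.07  0.05 -0.06]
[-0.03  0.06 -0.  ] [ 0.07  0.05 -0.06]
[-0.03  0.06 -0.  ] [ 0.07  0.05 -0.06]
[-0.03  0.06 -0.  ] [ 0.07  0.05 -0.06]
```

```bash
python3 -m crank '[[0,0,0,0.1,0.05,-0.1,-1],[0,0,0,0.1,0.1,-0.1,-1],[0,0,0,0.1,0.1,-0.1,-1],[0,0,0,0.1,0.1,0,-1],[0,0,0,0,0.1,0,-1],[0,0,0,0,0.1,0,-1],[0,0,0,0,0,0,-1],[0,0,0,0,0,0,-1],[0,0,0,0,0,0,-1],[0,0,0,0,0,0,-1]]'
python3 -c "
from h import *
rep()"
```

```text
clock: 16.58
eef_pos: [406.4, -290.6, 17.7]
tcp_rot: [-1.564, -0.002, -1.635]
contact_force: [0.4, -0.3, -0.2]
opening: 0.246
t 16.5833 p [ 406.37 -290.63   17.67] rpy [-89.6  -0.1 -93.7] f [ 0.43 -0.29 -0.22] op 0.246 q [-0.63  0.5   2.05  0.    0.58  1.01]
```

```bash
python3 -m crank '[[0,0,0,0,0.1,0,-1],[0,0,0,0,0.1,0,-1],[0,0,0,0,0.1,0,-1],[0,0,0,0,0.05,0,-1],[0,0,0,0,0,0,-1],[0,0,0,0,0,0,-1],[0,0,0,0,0,0,-1],[0,0,0,0,0,0,-1],[0,0,0,0,0,0,-1],[0,0,0,0,0,0,-1]]'
python3 -c "
from h import *
rep()"
```

```text
clock: 17.42
eef_pos: [406.5, -290.7, 17.0]
tcp_rot: [-1.564, -0.001, -1.636]
contact_force: [-0.3, 1.4, 5.0]
opening: 0.24
t 17.4167 p [ 406.49 -290.7    17.01] rpy [-89.63  -0.08 -93.71] f [-0.33  1.36  4.95] op 0.24 q [-0.63  0.5   2.05  0.    0.58  1.01]
```

```bash
python3 -m crank '[[0,0,0,0,0,0,-0.3],[0,0,0,0,0,0,-0.06],[0,0,0,0,0,0,-0.06],[0,0,0,0,0,0,-0.06],[0,0,0,0,-0.8,0,-0.06],[0,0,0,0,-1.5,0,-0.06],[0,0,0,0,-2.2,0,-0.06],[0,0,0,0,-3,0,-0.06],[0,0,0,0,-3.5,0,0.2],[0,0,0,0,-3,0,0.2]]'
python3 -c "
from h import *
rep();f=np.radians(7.5);c=2**-.5
X=np.array([np.sin(f),-np.cos(f),0]);Y=np.array([np.cos(f)*c,np.sin(f)*c,-c]);Z=np.cross(X,Y)
plan([530,-262,160],10,rot=np.stack([X,Y,Z],1))"
```

```text
clock: 18.25
eef_pos: [401.3, -287.4, 157.1]
tcp_rot: [-1.577, 0.006, -1.636]
contact_force: [0.1, -1.2, 0.6]
opening: 0.597
t 18.25 p [ 401.35 -287.43  157.07] rpy [-90.34   0.37 -93.71] f [ 0.1  -1.2   0.57] op 0.597 q [-0.63  0.26  1.98  0.    0.91  1.01]
[ 4.52 -1.08  0.4 ] [-0.34 -0.03  1.27]
[ 4.52 -1.08  0.4 ] [-0.31  0.07  1.27]
[ 4.52 -1.08  0.4 ] [-0.29  0.17  1.27]
[ 4.52 -1.08  0.4 ] [-0.26  0.27  1.26]
[ 4.52 -1.08  0.4 ] [-0.24  0.37  1.24]
[ 4.52 -1.08  0.4 ] [-0.21  0.47  1.21]
[ 4.52 -1.08  0.4 ] [-0.19  0.56  1.17]
[ 4.52 -1.08  0.4 ] [-0.16  0.66  1.12]
[ 4.52 -1.08  0.4 ] [-0.13  0.74  1.07]
[ 4.52 -1.08  0.4 ] [-0.11  0.83  1.01]
```

```bash
python3 -m crank '[[4.5,-1.1,0.4,-0.3,-0.2,1.3,0.2],[4.5,-1.1,0.4,-0.3,0.0,1.3,0.2],[4.5,-1.1,0.4,-0.3,0.1,1.3,0.2],[4.5,-1.1,0.4,-0.3,0.2,1.3,0.2],[4.5,-1.1,0.4,-0.2,0.4,1.2,0.2],[4.5,-1.1,0.4,-0.2,0.5,1.2,0.2],[4.5,-1.1,0.4,-0.2,0.6,1.2,0.2],[4.5,-1.1,0.4,-0.2,0.7,1.1,0.2],[4.5,-1.1,0.4,-0.1,0.7,1.1,0.2],[4.0,-1.1,0.4,-0.1,0.8,1,0.2]]'
python3 -c "
from h import *
rep();im=cams.grab_frame('top');cv2.imwrite('pics/t3.png',cv2.resize(im[110:250,300:400],None,fx=4.2,fy=4.2,interpolation=cv2.INTER_CUBIC))
rep();im=cams.grab_frame('wrist');rep();cv2.imwrite('pics/w6.png',im)"
```

```text
clock: 19.08
eef_pos: [531.1, -266.0, 182.9]
tcp_rot: [-0.809, -0.018, -1.44]
contact_force: [-0.1, 1.0, 0.7]
opening: 0.603
t 19.0833 p [ 531.1  -266.02  182.93] rpy [-46.35  -1.03 -82.49] f [-0.14  1.03  0.68] op 0.603 q [-0.77  0.27  2.18  1.35  0.58 -0.48]
t 19.1333 p [ 532.02 -265.71  182.32] rpy [-46.06  -1.18 -82.3 ] f [-0.25  0.75 -2.1 ] op 0.6 q [-0.77  0.27  2.18  1.36  0.58 -0.5 ]
t 19.1833 p [ 530.41 -265.48  181.27] rpy [-46.53  -0.83 -82.51] f [-0.12 -0.33 -0.54] op 0.601 q [-0.77  0.27  2.18  1.34  0.58 -0.48]
```

View pics/w6.png

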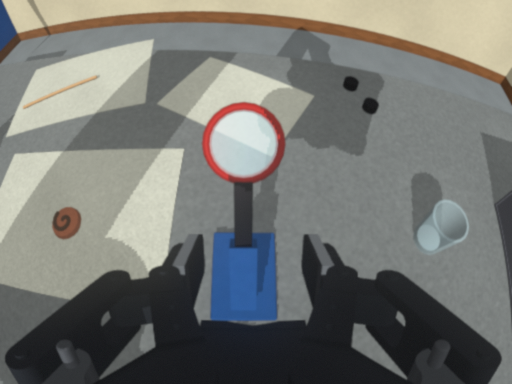

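View pics/t3.png

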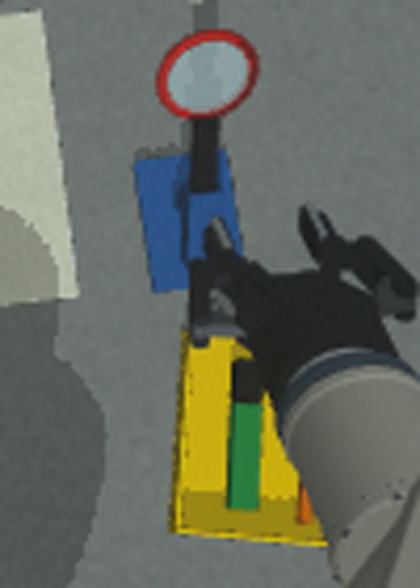

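```bash
python3 -c "
from h import *
rep()
s=r.sense();T=R.from_euler('xyz',s['tcp_rot']).as_matrix();p=s['eef_pos']
o,d=ray('wrist',244,143)
for k in (245,255,265):
  L=o+k*d;print(k,'lens',L,'tool',T.T@(L-p))
L=np.array([643.5,-248,128])
print('lens from top in tool',T.T@(L-p))
for px in [(244,185),(243.5,215),(243,243)]:
  o,d=ray('wrist',*px);print(T.T@(o-p),T.T@d)
"
```

```text
t 19.1833 p [ 530.41 -265.48  181.27] rpy [-46.53  -0.83 -82.51] f [-0.12 -0.33 -0.54] op 0.601 q [-0.77  0.27  2.18  1.34  0.58 -0.48]
245 lens [ 640.54 -243.63  131.81] tool [ -8.02 112.9   47.35]
255 lens [ 646.7  -242.63  124.  ] tool [ -8.32 122.86  46.5 ]
265 lens [ 652.86 -241.64  116.18] tool [ -8.61 132.81  45.65]
lens from top in tool [ -3.36 117.34  46.4 ]
[  -0.8  -131.11   68.16] [-0.03  0.97 -0.22]
[  -0.8  -131.11   68.16] [-0.03  0.95 -0.32]
[  -0.8  -131.11   68.16] [-0.03  0.91 -0.41]
```

```bash
python3 -m crank '[[0.3,0,0,-0.1,0.5,-0.2,0.2],[0.3,0,0,-0.1,1,-0.3,0.2],[0.3,0,0,-0.1,1.2,-0.3,0.2],[0.3,0,0,-0.1,1.2,-0.3,0.2],[0.2,0,0,-0.1,1.2,-0.3,0.2],[0,0,0,0,0.9,-0.3,0.2],[0,0,0,0,0.5,0,0.2],[0,0,0,0,0.2,0,0.2],[0,0,0,0,0,0,0.2],[0,0,0,0,0,0,0.2]]' 90
python3 -c "
from h import *
rep();im=cams.grab_frame('wrist');rep();cv2.imwrite('pics/w7.png',im)
im=cams.grab_frame('side');cv2.imwrite('pics/s4.png',cv2.resize(im[120:220,200:350],None,fx=5,fy=5,interpolation=cv2.INTER_CUBIC))
s=r.sense();T=R.from_euler('xyz',s['tcp_rot']).as_matrix();p=s['eef_pos']
for L in ([643.5,-248,128],[645,-244,127]): print('lens in tool',T.T@(L-p))"
```

```text
clock: 20.02
eef_pos: [564.1, -255.1, 123.2]
tcp_rot: [-0.801, -0.003, -1.442]
contact_force: [0.7, -0.4, -0.7]
opening: 0.601
t 20.0167 p [ 564.14 -255.07  123.18] rpy [-45.9   -0.16 -82.61] f [ 0.67 -0.37 -0.67] op 0.601 q [-0.71  0.42  2.17  1.62  0.54 -0.72]
t 20.0667 p [ 564.17 -255.16  123.33] rpy [-45.88  -0.17 -82.61] f [ 0.44 -0.2   0.14] op 0.603 q [-0.71  0.42  2.17  1.62  0.54 -0.73]
lens in tool [ 3.02 52.12 60.42]
lens in tool [-0.76 54.22 61.17]
```

View pics/w7.png

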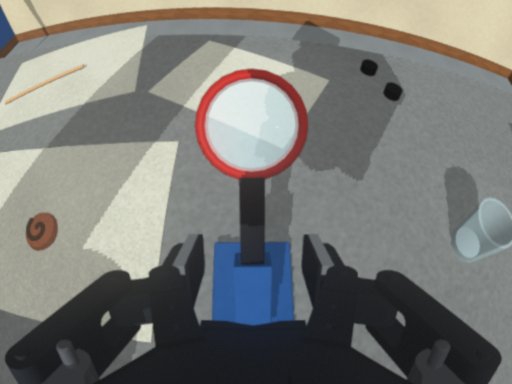

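View pics/s4.png

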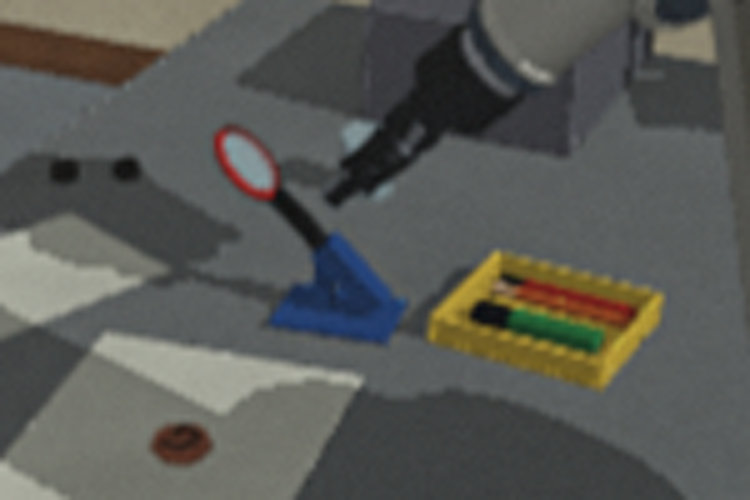

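```bash
python3 -m crank '[[0.2,0,0,0,0.5,0,0.2],[0.2,0,0,0,0.9,0.1,0.2],[0.2,0,0,0,1.1,0.1,0.2],[0.1,0,0,0,1,0.1,0.2],[0,0,0,0,0.8,0,0.2],[0,0,0,0,0.6,0,0.2],[0,0,0,0,0.3,0,0.2],[0,0,0,0,0.1,0,0.2],[0,0,0,0,0,0,0.2],[0,0,0,0,0,0,0.2]]' 90
python3 -c "
from h import *
rep();im=cams.grab_frame('wrist');rep();cv2.imwrite('pics/w8.png',im)
s=r.sense();T=R.from_euler('xyz',s['tcp_rot']).as_matrix();p=s['eef_pos']
for L in ([643.5,-248,128],[645,-244,127]): print('lens in tool',T.T@(L-p))"
```

```text
clock: 20.95
eef_pos: [605.5, -251.6, 87.8]
tcp_rot: [-0.785, -0.005, -1.444]
contact_force: [-0.2, -0.2, 1.0]
opening: 0.601
t 20.95 p [ 605.48 -251.57   87.78] rpy [-45.    -0.31 -82.76] f [-0.19 -0.23  1.03] op 0.601 q [-0.65  0.52  2.13  1.8   0.53 -0.87]
t 21.0 p [ 605.42 -251.6    87.85] rpy [-45.    -0.32 -82.76] f [-0.08 -0.66 -0.19] op 0.601 q [-0.65  0.52  2.13  1.8   0.53 -0.87]
lens in tool [ 1.45 -1.35 55.42]
lens in tool [-2.34  0.75 56.13]
```

View pics/w8.png

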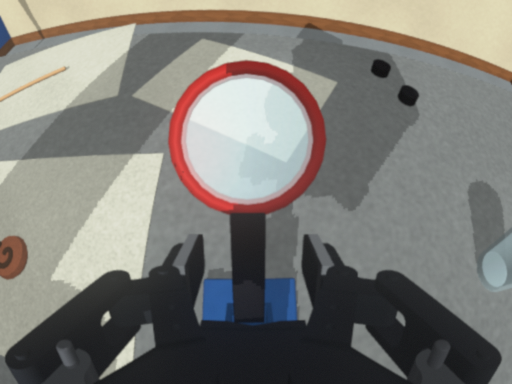

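```bash
python3 -m crank '[[0,0,0,-0.1,0.1,0,0.2],[0,0,0,-0.1,0.2,0,0.2],[0,0,0,0,0.1,0,0.2],[0,0,0,0,0,0,-0.1],[0,0,0,0,0,0,-0.4],[0,0,0,0,0,0,-0.5],[0,0,0,0,0,0,-1],[0,0,0,0,0,0,-1],[0,0,0,0,0,0,-1],[0,0,0,0,0,0,-1]]' 60
python3 -c "
from h import *
rep();print(r.sense()['wrist_torque'])"
```

```text
clock: 21.83
eef_pos: [607.9, -249.6, 85.9]
tcp_rot: [-0.784, -0.007, -1.445]
contact_force: [0.8, 0.0, 0.3]
opening: 0.17
t 21.8333 p [ 607.86 -249.59   85.92] rpy [-44.94  -0.37 -82.81] f [0.81 0.03 0.26] op 0.17 q [-0.64  0.53  2.13  1.82  0.53 -0.88]
[0.   0.35 0.01]
```

```bash
python3 -m crank '[[0,0,0,0,0,0,-1],[0,0,0,0,0,0,-1],[0,0,0,0,0,0.2,-1],[0,0,0,0,0,0.4,-1],[0,0,0,0,0,0.5,-1],[0,0,0,0,0,0.5,-1],[0,0,0,0,0,0.5,-1],[0,0,0,0,0,0.3,-1],[0,0,0,0,0,0,-1],[0,0,0,0,0,0,-1]]' 100
python3 -c "
from h import *
rep();print(r.sense()['wrist_torque']);im=cams.grab_frame('wrist');cv2.imwrite('pics/w9.png',im);im=cams.grab_frame('side');cv2.imwrite('pics/s5.png',cv2.resize(im[120:200,220:340],None,fx=6,fy=6,interpolation=cv2.INTER_CUBIC))"
```

```text
clock: 22.67
eef_pos: [626.0, -246.9, 104.3]
tcp_rot: [-0.786, -0.007, -1.445]
contact_force: [-1.7, -0.4, -0.2]
opening: 0.163
t 22.6667 p [ 626.04 -246.87  104.29] rpy [-45.04  -0.39 -82.8 ] f [-1.68 -0.35 -0.17] op 0.163 q [-0.61  0.5   2.09  1.74  0.5  -0.77]
[-0.06  0.6  -0.02]
```

View pics/s5.png

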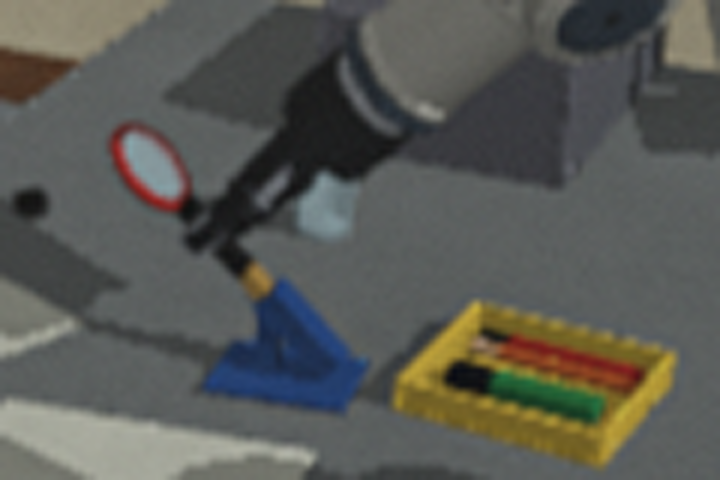

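View pics/w9.png

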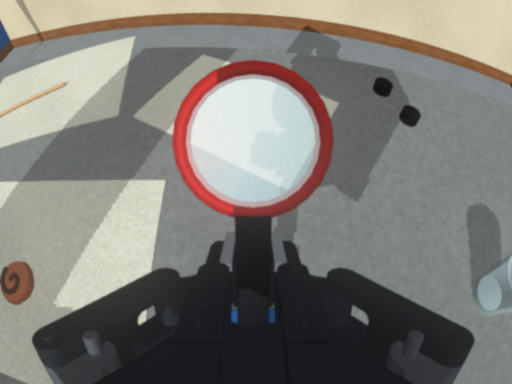

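```bash
python3 -m crank '[[0,0,0,0,0,0.3,-1],[0,0,0,0,0,0.6,-1],[0,0,0,0,0,0.8,-1],[0,0,0,0,0,0.9,-1],[0,0,0,0,0,1,-1],[0,0,0,0,0,1,-1],[0,0,0,0,0,1,-1],[0,0,0,0,0,0.6,-1],[0,0,0,0,0,0.2,-1],[0,0,0,0,0,0,-1]]' 100
python3 -c "
from h import *
rep();print(r.sense()['wrist_torque'])
plan([560,-150,170],10,yaw=-88)"
```

```text
clock: 23.6
eef_pos: [671.9, -240.3, 149.8]
tcp_rot: [-0.789, -0.002, -1.447]
contact_force: [0.0, 0.2, -1.5]
opening: 0.166
t 23.6 p [ 671.86 -240.27  149.78] rpy [-45.21  -0.14 -82.9 ] f [ 0.02  0.22 -1.5 ] op 0.166 q [-0.55  0.45  2.    1.52  0.45 -0.46]
[-0.09  0.43  0.  ]
[-4.48  0.49 -0.19] [-1.03 -0.85 -0.56]
[-4.48  0.49 -0.19] [-1.03 -0.81 -0.64]
[-4.48  0.49 -0.19] [-1.02 -0.76 -0.71]
[-4.48  0.49 -0.19] [-1.01 -0.7  -0.77]
[-4.48  0.49 -0.19] [-1.   -0.64 -0.83]
[-4.48  0.49 -0.19] [-0.99 -0.58 -0.89]
[-4.48  0.49 -0.19] [-0.98 -0.51 -0.94]
[-4.48  0.49 -0.19] [-0.97 -0.44 -0.99]
[-4.48  0.49 -0.19] [-0.96 -0.36 -1.03]
[-4.48  0.49 -0.19] [-0.95 -0.28 -1.06]
```

```bash
python3 -m crank '[[-4,0.5,-0.2,-0.6,-0.8,0.2,-1],[-4.5,0.5,-0.2,-1,-0.8,-0.4,-1],[-4.5,0.5,-0.2,-1,-0.8,-0.7,-1],[-4.5,0.5,-0.2,-1,-0.7,-0.8,-1],[-4.5,0.5,-0.2,-1,-0.6,-0.8,-1],[-4.5,0.5,-0.2,-1,-0.6,-0.9,-1],[-4.5,0.5,-0.2,-1,-0.5,-0.9,-1],[-4.5,0.5,-0.2,-1,-0.4,-1,-1],[-4.5,0.5,-0.2,-1,-0.4,-1,-1],[-4,0.5,-0.2,-0.8,-0.2,-0.8,-1]]' 100
python3 -c "
from h import *
rep();print(r.sense()['wrist_torque'])
plan([527,-19,170],10,yaw=-88)"
```

```text
clock: 24.43
eef_pos: [577.1, -166.0, 157.2]
tcp_rot: [-1.446, 0.018, -1.521]
contact_force: [0.5, 0.2, -1.7]
opening: 0.163
t 24.4333 p [ 577.06 -165.97  157.17] rpy [-82.86   1.04 -87.14] f [ 0.46  0.16 -1.7 ] op 0.163 q [-0.32  0.36  1.84  0.08  0.83  1.15]
[-0.02  0.06  0.01]
[-0.71  0.08 -0.11] [-1.49 -0.15 -0.41]
[-0.71  0.08 -0.11] [-1.49 -0.15 -0.41]
[-0.71  0.08 -0.11] [-1.49 -0.15 -0.42]
[-0.71  0.08 -0.11] [-1.49 -0.15 -0.42]
[-0.71  0.08 -0.11] [-1.49 -0.14 -0.43]
[-0.71  0.08 -0.11] [-1.49 -0.14 -0.43]
[-0.71  0.08 -0.11] [-1.49 -0.14 -0.43]
[-0.71  0.08 -0.11] [-1.49 -0.14 -0.44]
[-0.71  0.08 -0.11] [-1.49 -0.13 -0.44]
[-0.71  0.08 -0.11] [-1.49 -0.13 -0.45]
```

```bash
python3 -m crank '[[-0.7,0,-0.1,-1,-0.1,-0.4,-1],[-0.7,0,-0.1,-1.7,0,-0.5,-1],[-0.7,0,-0.1,-1.8,0,-0.5,-1],[-0.7,0,-0.1,-1.8,0,-0.5,-1],[-0.7,0,-0.1,-1.8,0,-0.5,-1],[-0.7,0,-0.1,-1.8,0,-0.5,-1],[-0.7,0,-0.1,-1.8,0,-0.5,-1],[-0.7,0,-0.1,-1.4,0,-0.4,-1],[-0.7,0,-0.1,-0.6,0,-0.3,-1],[-0.5,0,0,0,0,0,-1]]' 100
python3 -c "
from h import *
rep()
im=cams.grab_frame('top');cv2.imwrite('pics/t4.png',cv2.resize(im[100:220,200:350],None,fx=5,fy=5,interpolation=cv2.INTER_CUBIC));rep();im=cams.grab_frame('side');cv2.imwrite('pics/s6.png',cv2.resize(im[130:230,190:310],None,fx=6,fy=6,interpolation=cv2.INTER_CUBIC));cv2.imwrite('pics/w10.png',cams.grab_frame('wrist'))
plan([527,-19,95],10,yaw=-88)"
```

```text
clock: 25.27
eef_pos: [520.9, -23.3, 153.3]
tcp_rot: [-1.587, 0.008, -1.522]
contact_force: [0.2, -0.5, -2.3]
opening: 0.166
t 25.2667 p [520.85 -23.32 153.34] rpy [-90.95   0.45 -87.19] f [ 0.16 -0.49 -2.28] op 0.166 q [-0.05  0.31  1.92  0.01  0.93  1.47]
t 25.3167 p [521.49 -23.85 153.39] rpy [-90.94   0.44 -87.2 ] f [ 0.25  0.28 -1.67] op 0.168 q [-0.05  0.31  1.92  0.01  0.93  1.46]
[ 0.08  0.07 -0.04] [-0.05  0.59  0.06]
[ 0.08  0.07 -0.04] [-0.05  0.59  0.06]
[ 0.08  0.07 -0.04] [-0.05  0.59  0.06]
[ 0.08  0.07 -0.04] [-0.05  0.59  0.06]
[ 0.08  0.07 -0.04] [-0.05  0.59  0.05]
[ 0.08  0.07 -0.04] [-0.05  0.59  0.05]
[ 0.08  0.07 -0.04] [-0.05  0.59  0.05]
[ 0.08  0.07 -0.04] [-0.06  0.59  0.05]
[ 0.08  0.07 -0.04] [-0.06  0.59  0.05]
[ 0.08  0.07 -0.04] [-0.06  0.59  0.05]
```

View pics/t4.png

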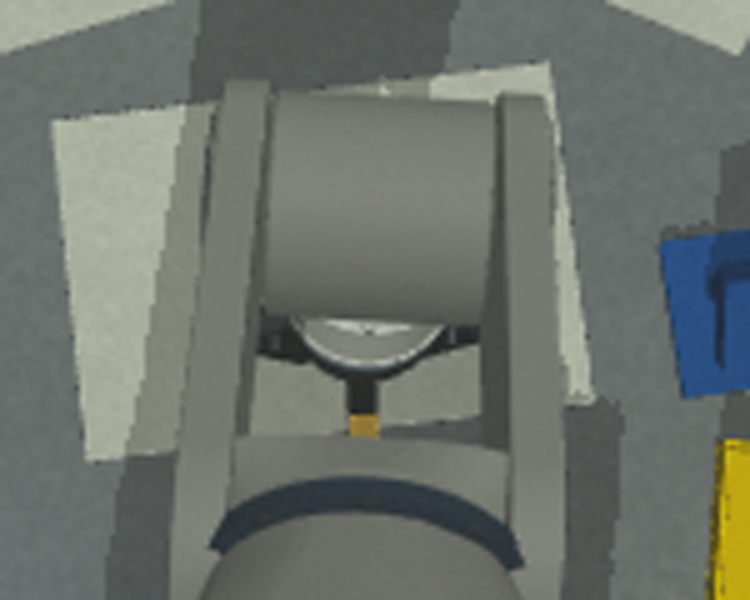

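View pics/s6.png

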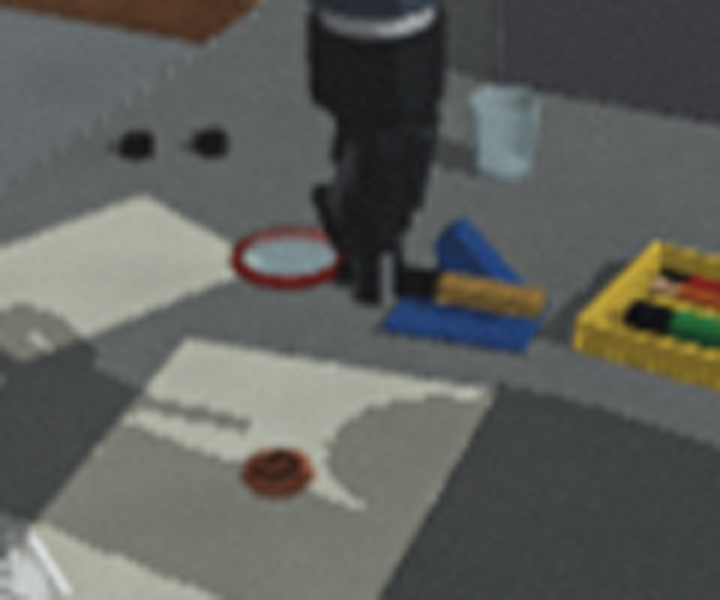

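View pics/w10.png

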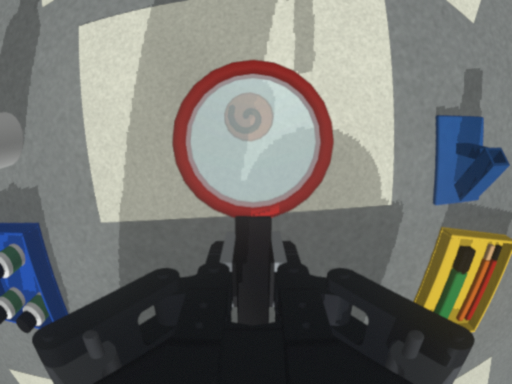

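```bash
python3 -c "
from h import *
rep()
s=r.sense();T=R.from_euler('xyz',s['tcp_rot']).as_matrix();p=s['eef_pos']
print('fossil',at('wrist',248.5,116.5,12))
for y in(-3,-8): print([np.round(proj('side',p+T@np.array([0,y,z])),1) for z in(60,-95)])
o,d=ray('wrist',253,138.5);print('lens',[o+d*k for k in (124,128,132)])
"
```

```text
t 25.4167 p [522.26 -24.82 153.56] rpy [-90.81   0.41 -87.26] f [ 0.66 -0.27 -1.17] op 0.161 q [-0.05  0.31  1.92  0.01  0.92  1.46]
fossil [589.1  -15.74  12.  ]
[array([237.2, 172.6]), array([279. , 180.4])]
[array([237.2, 171.4]), array([279.1, 179. ])]
lens [array([581.69, -21.19, 161.07]), array([581.35, -21.18, 157.08]), array([581.01, -21.16, 153.1 ])]
```

```bash
python3 -m crank '[[0.2,0,0,-0.1,0.5,0.1,-1],[0.2,0,0,-0.1,0.9,0.1,-1],[0.2,0.1,-0.1,-0.1,1,0.1,-1],[0.1,0.1,-0.1,-0.1,1,0.1,-1],[0,0.1,-0.1,0,0.8,0.1,-1],[0,0,-0.1,0,0.5,0.1,-1],[0,0,0,0,0.3,0,-1],[0,0,0,0,0.1,0,-1],[0,0,0,0,0,0,-1],[0,0,0,0,0,0,-1]]' 100
python3 -c "
from h import *
rep();im=cams.grab_frame('wrist');rep();cv2.imwrite('pics/w11.png',im)
im=cams.grab_frame('side');cv2.imwrite('pics/s7.png',cv2.resize(im[140:230,190:310],None,fx=6.5,fy=6.5,interpolation=cv2.INTER_CUBIC))
s=r.sense();T=R.from_euler('xyz',s['tcp_rot']).as_matrix();p=s['eef_pos'];print('lens',p+T@[-0.5,-4,60])
plan([588,-17,100]-T@[-0.5,-4,60],2,yaw=-87.3)"
```

```text
clock: 26.25
eef_pos: [529.2, -24.5, 96.6]
tcp_rot: [-1.57, -0.0, -1.534]
contact_force: [-0.2, -0.4, -1.6]
opening: 0.163
t 26.25 p [529.19 -24.47  96.57] rpy [-89.97  -0.01 -87.88] f [-0.21 -0.36 -1.61] op 0.163 q [-0.05  0.4   1.95 -0.    0.79  1.49]
t 26.3 p [529.26 -24.48  96.66] rpy [-89.96  -0.01 -87.89] f [-0.53  0.23 -0.82] op 0.162 q [-0.05  0.4   1.95 -0.    0.79  1.49]
lens [589.28 -21.73 100.89]
[-0.03 -0.29  0.01] [-0.24  0.04 -0.06]
[-0.03 -0.29  0.01] [-0.24  0.04 -0.05]
```

View pics/w11.png

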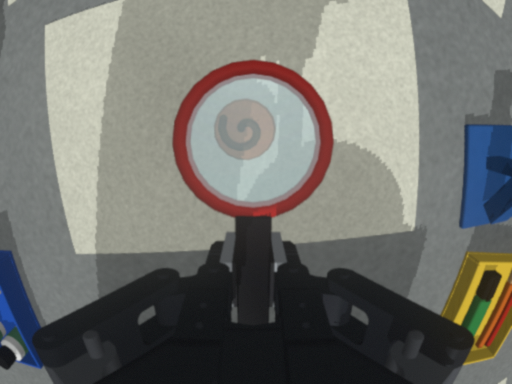

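View pics/s7.png

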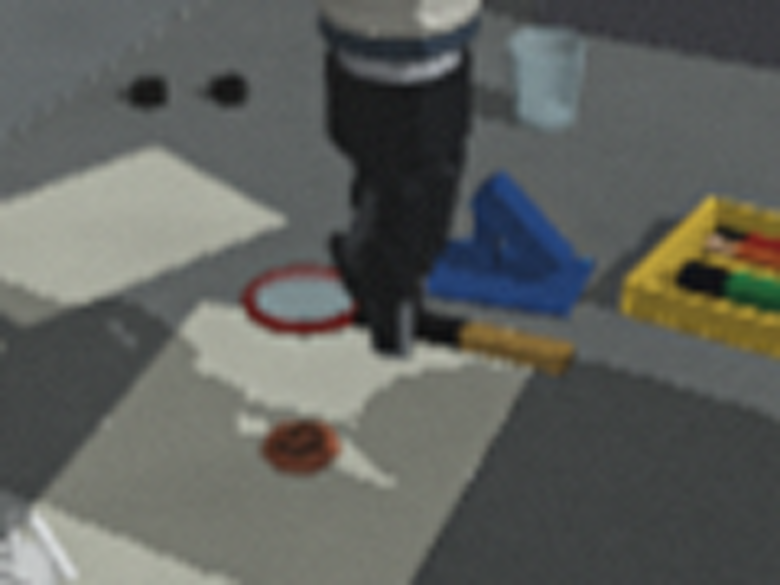

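```bash
python3 -c "
from h import *
print('fossil',at('wrist',245.2,128.5,15));print('lens',at('wrist',253,138,100))
S=lambda u,v:(190+u/6.5,140+v/6.5)
print('side: fossil',at('side',*S(301,443),15),'lens at z=100',at('side',*S(305,299),100), at('side',*S(305,299),101))"
```

```text
fossil [589.47 -15.86  15.  ]
lens [588.54 -21.4  100.  ]
side: fossil [582.43  -8.39  15.  ] lens at z=100 [585.66 -23.54 100.  ] [584.84 -22.01 101.  ]
```

```bash
python3 -m crank '[[0,0,0,-0.15,0,0,-1],[0,0,0,-0.15,0,0,-1],[0,0,0,-0.1,0,0,-1],[0,0,0,0,0,0,-1],[0,0,0,0,0,0,-1],[0,0,0,0,0,0,-1],[0,0,0,0,0,0,-1],[0,0,0,0,0,0,-1],[0,0,0,0,0,0,-1],[0,0,0,0,0,0,-1]]' 100
python3 -c "
from h import *
rep();im=cams.grab_frame('wrist');rep();cv2.imwrite('pics/w12.png',im)
im=cams.grab_frame('top');cv2.imwrite('pics/t5.png',im)
im=cams.grab_frame('side');cv2.imwrite('pics/s8.png',im)
s=r.sense();T=R.from_euler('xyz',s['tcp_rot']).as_matrix();p=s['eef_pos'];print('lens',p+T@[-0.5,-4,60],s['qvel'])"
```

```text
clock: 27.18
eef_pos: [530.1, -19.9, 98.4]
tcp_rot: [-1.567, -0.0, -1.533]
contact_force: [0.5, -0.3, -1.0]
opening: 0.167
t 27.1833 p [530.14 -19.85  98.42] rpy [-89.78  -0.03 -87.86] f [ 0.53 -0.34 -0.98] op 0.167 q [-0.04  0.39  1.95 -0.    0.79  1.49]
t 27.2333 p [530.15 -19.85  98.44] rpy [-89.77  -0.03 -87.86] f [-1.15 -0.41 -1.6 ] op 0.162 q [-0.04  0.39  1.95 -0.    0.79  1.49]
lens [590.1  -17.1  102.69] [ 0.  0.  0. -0. -0.  0.]
```

View pics/w12.png

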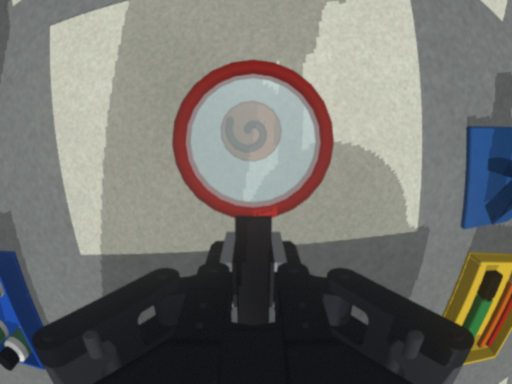

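View pics/t5.png

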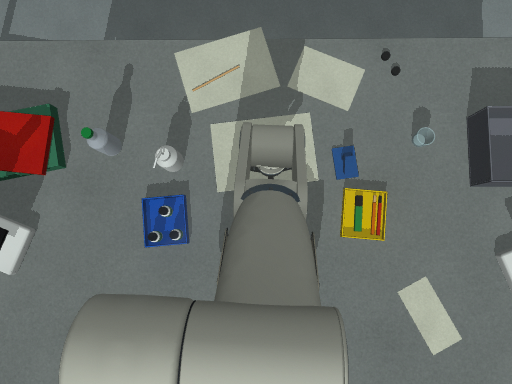

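View pics/s8.png

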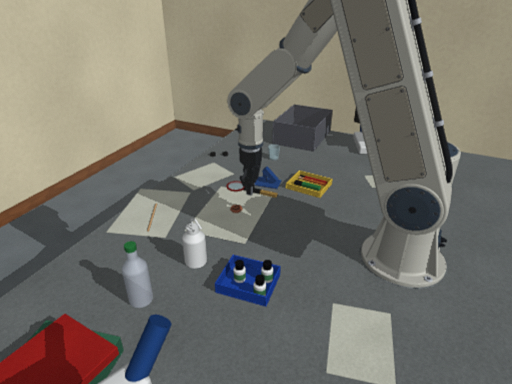

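```bash
python3 -m crank '[[-0.1,0,0,0,0.1,-0.1,-1],[-0.1,0,0,0,0.1,-0.1,-1],[0,0,0,0,0,0,-1],[0,0,0,0,0,0,-1],[0,0,0,0,0,0,-1],[0,0,0,0,0,0,-1],[0,0,0,0,0,0,-1],[0,0,0,0,0,0,-1],[0,0,0,0,0,0,-1],[0,0,0,0,0,0,-1]]' 100
python3 -c "
from h import *
rep();s=r.sense();T=R.from_euler('xyz',s['tcp_rot']).as_matrix();p=s['eef_pos'];print('lens',p+T@[-0.5,-4,60],abs(s['qvel']).max())"
```

```text
clock: 28.17
eef_pos: [527.9, -19.9, 96.1]
tcp_rot: [-1.571, -0.0, -1.534]
contact_force: [-0.5, 0.4, -2.2]
opening: 0.156
t 28.1667 p [527.88 -19.95  96.13] rpy [-90.01  -0.02 -87.87] f [-0.47  0.45 -2.2 ] op 0.156 q [-0.04  0.4   1.96 -0.    0.79  1.49]
lens [587.82 -17.21 100.12] 0.001656783177302829
```

```bash
python3 -c "
from h import *
print(order.sign_off())"
```

```text
the job is handed in; nothing more can be done
None
```

I did the job in the order asked and handed it in at 28.2 s, with the arm still holding the magnifier over the fossil.

- **Bottle:** It stands upright in the blue box, measured about 4 mm from its spot. The two bottles already there are still standing.
- **Highlighter:** It lies along the free side of the yellow tray, beside the two pens.
- **Magnifier:** I drew it out of the stand along its handle and turned it level. By the robot's pose and the measured grip, the lens centre is at about (588, -17, 100) mm, with the tool vertical to within 0.1 degrees. The side picture before the last lowering agreed with the lens being level to about a pixel.
- **Untouched things:** The last top and side pictures show the wash bottle, water bottle, beaker and what was in the box and tray still standing or lying in place. I did not measure them again after the start. The measured wrist force stayed below 7 N in every reading between moves.

**Disagreement:** The cameras did not quite agree on where the fossil is. The top camera gave (586, -19) and the wrist camera (589, -16). The side camera gave (582, -8), but it looks along the table at a shallow angle and is the least accurate there. I centred the lens between the top and wrist readings, so it should be within about 3 mm by those two. I took no picture after the final 2 mm nudge.

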